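# Fetch the yellow transformer from behind the bottles

### The job

The flux bottle, the solvent can and the copper tip jar stand in the way in the grey steel caddy: move all three upright onto the grey side mat, then fetch the yellow-taped transformer from behind them and set it flat in the middle of the orange work tray. Then put each of the three containers back, upright, in its own place where it stood in the caddy at the start. Keep the containers upright all the time and leave the blue transformer and the solder spool where they are.

Things in the scene. Friction and masses are not known exactly. Their poses are not given: they have to be found in the camera images.
- flux_bottle: Loose white round bottle with a red cap and red band, 44 mm diameter, straight-sided up to 86 mm, cap 26 mm wide on top, 108 mm tall overall, about 160 g. Origin: centre of its underside; z up its axis. At the start it stands in one of three places in the front row of the caddy (the three containers are shuffled over these, about 80 mm from centre to centre).
- solvent_can: Loose green round can with a black cap and a pale paper band, 50 mm diameter, straight-sided up to 90 mm, cap 34 mm wide, 108 mm tall overall, about 160 g. Origin: centre of its underside; z up its axis. Stands in one of the three front places of the caddy.
- tip_jar: Loose copper-coloured round jar with a dark band and a wide steel lid, 46 mm diameter (lid 47 mm, from 90 mm up), 104 mm tall overall, about 160 g. Origin: centre of its underside; z up its axis. Stands in one of the three front places of the caddy.
- yellow_transformer: Loose small transformer with yellow tape, the one to fetch, about 200 g. Dark steel core 46 mm (its x) by 24 mm (its y), 44 mm tall; yellow coil 34 mm (x) by 40 mm (y) from 6 to 40 mm height, to be gripped across y, its two flat sides 40 mm apart; yellow top plate to 48 mm, pins to 53 mm. Origin: centre of its underside; z up. In the back row of the caddy (the caddy's +x side), left or right, its axes within 0.12 rad of the caddy's, about 75 mm behind the containers' row.
- blue_transformer: The same transformer with blue tape, loose; stays where it is, in the back row about 84 mm beside the yellow one. Same sizes and origin.
- caddy: Fixed grey sheet-steel caddy, 180 mm (x) by 270 mm (y); floor 4 mm thick (things stand at 4 mm above the bench); back wall (+x edge) 40 mm high, side walls (y edges) 16 mm high, 4 mm thick, open at the front (-x, towards the robot). Origin: centre of its underside.
- side_mat: Fixed light grey plastic mat, the side area: 260 mm (its x) by 120 mm (its y), 3 mm thick. Origin: centre of its underside, so things on it stand 3 mm above the origin. On the left or on the right of the robot, opposite to the work tray.
- work_tray: Fixed square orange tray, 80 mm outside, 72 mm inside, with a black floor 4 mm thick and a rim whose top is 10 mm above the bench. Origin: centre of its underside; x and y along its sides.
- solder_spool: Loose spool of solder wire, black flanges 56 mm diameter, 40 mm tall, standing on its flat end about 110 mm beyond the work tray; stays there. Origin: centre of its underside.
Mind the look-alikes: they are no part of the job. Several things look just like the yellow_transformer: the one meant starts farthest to the robot's left. Leave any brown look-alike of the solvent_can alone.

How it is judged (in metres and radians):
On the way, in this order (a step that is already met when the one before it is completed fails the run):
1. all three containers stand upright on the side mat while the yellow transformer is still in its place in the caddy (x of flux_bottle in the frame of side_mat between -0.128 and 0.128 m and y of flux_bottle in the frame of side_mat between -0.058 and 0.058 m and z of each of flux_bottle, solvent_can, tip_jar in the frame of side_mat below 0.008 m and angle between each of flux_bottle, solvent_can, tip_jar's own z axis and vertical below 0.1 rad and linear speed of each of flux_bottle, solvent_can, tip_jar below 0.03 m/s and x of solvent_can in the frame of side_mat between -0.128 and 0.128 m and y of solvent_can in the frame of side_mat between -0.058 and 0.058 m and x of tip_jar in the frame of side_mat between -0.128 and 0.128 m and y of tip_jar in the frame of side_mat between -0.058 and 0.058 m and distance of yellow_transformer from where it was at the start of the episode below 0.03 m), for 0.2 s.
2. the yellow transformer rests flat in the middle of the work tray while all three containers still stand on the side mat (x of flux_bottle in the frame of side_mat between -0.128 and 0.128 m and y of flux_bottle in the frame of side_mat between -0.058 and 0.058 m and z of each of flux_bottle, solvent_can, tip_jar in the frame of side_mat below 0.008 m and angle between each of flux_bottle, solvent_can, tip_jar, yellow_transformer's own z axis and vertical below 0.1 rad and linear speed of each of flux_bottle, solvent_can, tip_jar below 0.03 m/s and x of solvent_can in the frame of side_mat between -0.128 and 0.128 m and y of solvent_can in the frame of side_mat between -0.058 and 0.058 m and x of tip_jar in the frame of side_mat between -0.128 and 0.128 m and y of tip_jar in the frame of side_mat between -0.058 and 0.058 m and horizontal distance between yellow_transformer and work_tray below 0.013 m and z of yellow_transformer in the frame of work_tray below 0.008 m and linear speed of yellow_transformer below 0.02 m/s and angular speed of yellow_transformer below 0.2 rad/s), for 0.2 s.
At the end, for the whole second after the job is handed in: The yellow transformer rests flat in the work tray, its centre within 13 mm of the tray's; each container stands upright and at rest within 15 mm of where it stood at the start; the blue transformer is within 15 mm, the solder spool within 20 mm, of where they were (horizontal distance between yellow_transformer and work_tray below 0.013 m and z of yellow_transformer in the frame of work_tray below 0.008 m and angle between each of yellow_transformer, flux_bottle, solvent_can, tip_jar's own z axis and vertical below 0.1 rad and linear speed of each of yellow_transformer, flux_bottle, solvent_can, tip_jar below 0.02 m/s and angular speed of each of yellow_transformer, flux_bottle, solvent_can, tip_jar below 0.2 rad/s and distance of each of flux_bottle, solvent_can, tip_jar, blue_transformer from where it was at the start of the episode below 0.015 m and distance of solder_spool from where it was at the start of the episode below 0.02 m); the robot touches nothing.
It fails at once if one of the three containers is tipped by more than 0.5 rad (angle between any of flux_bottle, solvent_can, tip_jar's own z axis and vertical above 0.5 rad).
It fails at once if the blue transformer is moved from its place by more than 25 mm (distance of blue_transformer from where it was at the start of the episode above 0.025 m).
It fails at once if the solder spool is moved from its place by more than 30 mm (distance of solder_spool from where it was at the start of the episode above 0.03 m).
It also fails if it takes over 144 s, if anything falls off the work surface, if the arm or the gripper's body presses on something with over 40 N, if the wrist force passes 120 N, or if a joint passes its speed limit or range.

### The arm

A 6-joint arm with a two-finger parallel gripper is mounted at the origin on the work surface. World frame = base frame: x ahead of the robot, y to its left, z up, the work surface at z = 0. Lengths are in mm, angles in rad, forces in N, time in s.
With the tool pointing down it reaches from about 375 to 900 mm from the base axis. Payload 3.1 kg.
Tool frame: the origin (TCP) lies at the very end of the fingers, on their centre line; the grasp point (between the pads) lies 19 mm behind it; x points along the fingers, z is the direction in which the jaws open and shut, and the axes are right-handed (so a half turn about x gives the same grasp; the last joint's range is limited). The gripper opens to 85 mm and grips with 20 to 120 N. Pads are 22 mm wide; open, the fingers measure 114 mm over their backs; the gripper's body (76 mm by 85 mm) begins 54 mm behind the grasp point. The pads swing forward as they close: fully open they stand 13 mm farther back than shut.
Start: joints at [-1.421, 0.527, 1.433, -0, 1.181, -0.178], TCP at [201.839, -591.488, 231.31] pointing down, gripper open.
Joint ranges: [-3.08, 3.08], [-0.75, 2.2], [0.22, 2.44], [-1.43, 4.57], [0, 2.65], [-2.85, 2.85]. Speed limits (rad/s): [2.79, 2.79, 3.14, 3.14, 3.14, 3.14].

### API

Orientations are given as [roll, pitch, yaw] about the fixed x, y, z axes, in that order (R = Rz(yaw) Ry(pitch) Rx(roll)).
In Python, from plant import env gives the robot as it stands. The module is installed in compiled form; this text tells all that it offers.
- The arm moves only by the tool step_arm, never from a script. Its arguments are lists of equal length, an entry for each row: "dp": the shift along the tool's x, y, z in m, a list of three; "delta_rot": the turn, a rotation vector about the tool's x, y, z in rad, a list of three; "gripper": the opening in per cent of the stroke, from 0 (shut) to 100 (fully open). In form: {"dp": [[tx, ty, tz], ...], "delta_rot": [[ax, ay, az], ...], "gripper": [gripper, ...]}. A call has 1 to 5 rows; each row shifts and turns the pose as measured when the row begins, along the tool's axes as they then stand; what a row does not reach is not made up. A row lasts 1/12 s, in which the tool goes at most 41.7 mm and 7.16 degrees, less where a joint would pass 70% of its speed; a pose out of reach is approached as far as the arm can. A call is refused whole if a number of a shift passes 0.0417 or a number of a turn 0.125, either way. A call with a gripper value outside its range is refused whole. The fingers move at their own pace and stop on an object; "grip_force" is the grip in N (left out, the last holds). Time passes only in rows, so rows that do not move let the fingers close. It gives the time, the measured TCP pose, the force and the opening at its end, in the units of the state.
- env.get_obs(): the state, without advancing time (a new reading comes with each control period).
- env.snapshot(name): name is "side" or "top"; returns (picture, depth): 480x640x3 uint8, red, green, blue; 480x640 float32, mm along the optical axis (not along the pixel's ray), 0 where there is no reading.
- env.camera_info(name): a dict with "mtx" (3x3 intrinsics, pixels), "eye" and "rotation" of the camera in the world. Camera axes: x right, y up, looking along -z (the intrinsics and any distortion apply to the point x, -y, -z); pixel columns grow to the right and rows downward; lengths in mm; the calibration is good to about 2 mm. A picture is of the moment at which its call begins. camera_info takes no time and is no camera call.
- env.job_done(): hands the job in, once; it reports no verdict.
The state is a dict: "clock": time; "joint_positions": joint angles; "dq": joint speeds; "tau": joint torques, N m; "tcp_pos": TCP position; "ee_rot": TCP orientation; "force": force on the tool from outside, world axes, zero at the start; "wrist_torque": the same for the moment, N m; "width": finger opening in mm.
Only numpy, scipy, OpenCV 4.12 (cv2) and the standard library are available. Lean on these libraries where they do the work, as an engineer would, in place of code of your own. Each camera call takes 0.05 s, during which the arm holds its last target.

## Working session

There is one attempt and no reset: what is moved stays moved. The work goes in short steps, Python scripts to look and compute and a tool call to move; the robot and the scene stay as the last step left them, time stands still between calls to the robot, and variables do not carry over. Pictures are saved under pics/ and viewed, and the job is handed in when it is done.

Besides the shell and the picture viewer there is one more tool, called after "Call:" by a JSON object that holds its "fn" and its "kwargs", one argument or row to a line. step_arm: Moves the arm, as the interface text tells. Its arguments: {"type":"object","properties":{"dp":{"type":"array"},"delta_rot":{"type":"array"},"gripper":{"type":"array"},"grip_force":{"type":"number"}},"required":["dp","delta_rot","gripper"]}

```bash
mkdir -p pics; python3 - <<'E'
from plant import env
import cv2,numpy as np
print(env.get_obs())
for n in ["side","top"]:
    p,d=env.snapshot(n); cv2.imwrite(f"pics/{n}0.png",p[:,:,::-1]); np.save(f"{n}0.npy",d); np.save(f"{n}0p.npy",p)
    print(n,env.camera_info(n))
E
```

```text
{'clock': 0.0, 'joint_positions': array([-1.42050667e+00,  5.28496044e-01,  1.43395516e+00, -7.81558670e-07,
        1.18139936e+00, -1.78475449e-01]), 'dq': array([-7.54959397e-04,  1.45594025e-04,  1.67623945e-04, -6.16381571e-05,
        5.75338466e-04,  3.39640669e-05]), 'tau': array([ 2.11743627e-04, -4.42341936e+01, -1.78027886e+01, -3.83642771e-05,
        8.38947482e-03, -2.24939832e-06]), 'tcp_pos': array([ 201.72527514, -590.76219828,  230.29846586]), 'ee_rot': array([2.96343714, 1.56853842, 1.72140621]), 'force': array([ 0.17407509, -0.07641191,  0.10226777]), 'wrist_torque': array([-0.01317338, -0.00016055, -0.02530789]), 'width': 85.72165037116056}
side {'mtx': array([[498.12784821,   0.        , 315.19651027],
       [  0.        , 498.12784821, 240.44711201],
       [  0.        ,   0.        ,   1.        ]]), 'eye': array([416.31455003, 653.46656913, 598.59807659]), 'rotation': array([ 8.95181616e-01,  2.05171429e-03, -2.86870700e+00])}
top {'mtx': array([[522.76937781,   0.        , 323.38130343],
       [  0.        , 522.76937781, 242.07018099],
       [  0.        ,   0.        ,   1.        ]]), 'eye': array([ 542.31636356,  -19.09794888, 1161.90267831]), 'rotation': array([ 0.03032023,  0.01181047, -1.549851  ])}
```

View pics/top0.png

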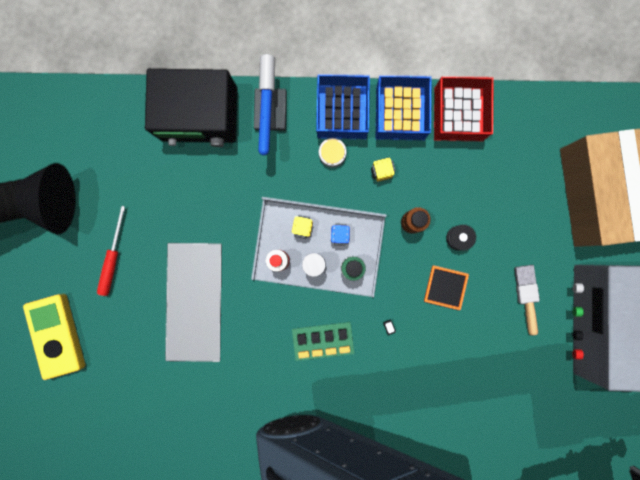

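View pics/side0.png

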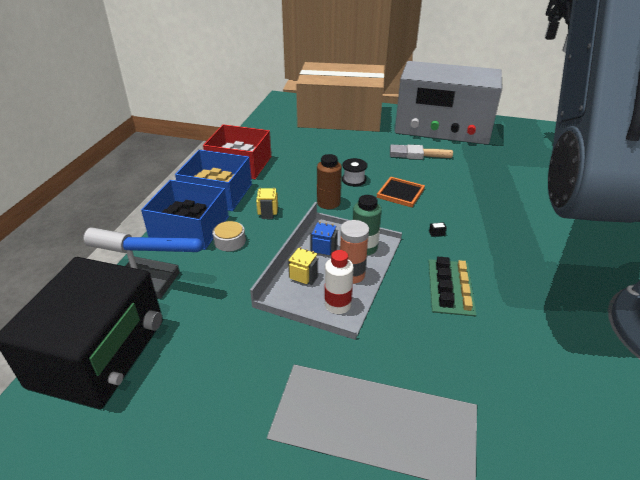

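The top view shows, left to right in the front row of the caddy, the flux bottle (277,261), the tip jar (314,265) and the can (353,268). The yellow transformer is at (302,227) and the blue one at (340,234). The mat is at (193,302), the tray at (447,288) and the spool at (461,238). The look-alikes are at (383,170) and (416,220).

```bash
cat > h.py <<'E'
from plant import env
import cv2,numpy as np
from scipy.spatial.transform import Rotation as R
def cam(n):
    c=env.camera_info(n); return c['mtx'],np.array(c['eye']),R.from_euler('xyz',c['rotation']).as_matrix()
def ray(n,u,v):
    K,e,M=cam(n); u=np.atleast_1d(np.asarray(u,float));v=np.atleast_1d(np.asarray(v,float))
    d=np.stack([(u-K[0,2])/K[0,0],-(v-K[1,2])/K[1,1],-np.ones_like(u)],1)
    return e,d@M.T
def plane(n,u,v,z):
    e,d=ray(n,u,v); return e+d*((z-e[2])/d[:,2])[:,None]
def cloud(n,dep):
    v,u=np.mgrid[0:480,0:640]; e,d=ray(n,u.ravel(),v.ravel())
    return (e+d*dep.ravel()[:,None]).reshape(480,640,3)
def proj(n,P):
    K,e,M=cam(n); q=(np.atleast_2d(P)-e)@M; return np.stack([K[0,0]*q[:,0]/-q[:,2]+K[0,2],-K[1,1]*q[:,1]/-q[:,2]+K[1,2]],1)
def snap(n,name):
    p,d=env.snapshot(n); cv2.imwrite(f"pics/{name}.png",p[:,:,::-1]); return p,d
E
cat > m0.py <<'E'
from h import *
p=np.load("top0p.npy"); d=np.load("top0.npy"); C=cloud("top",d)
print("bench z",np.median(C[330:350,240:280,2]))
hsv=cv2.cvtColor(p,cv2.COLOR_RGB2HSV)
def comp(mask,seed):
    n,l,s,c=cv2.connectedComponentsWithStats(mask.astype(np.uint8)); 
    k=np.unique(l[seed[1]-4:seed[1]+5,seed[0]-4:seed[0]+5]); k=[i for i in k if i]; k=max(k,key=lambda i:s[i,4]); return l==k
for nm,seed,zt in [("flux",(277,261),112),("jar",(314,265),108),("can",(353,268),112)]:
    m=comp((abs(C[:,:,2]-zt)<9),seed)
    ys,xs=np.nonzero(m); (cx,cy),r=cv2.minEnclosingCircle(np.stack([xs,ys],1).astype(np.float32))
    print(nm,m.sum(),np.median(C[m][:,2]),"circ",plane("top",cx,cy,zt)[0].round(1),"mean",plane("top",xs.mean(),ys.mean(),zt)[0].round(1),cx,cy,r, r*(1162-zt)/522)
for nm,seed,zt in [("yel",(302,227),52),("blue",(340,234),52)]:
    m=comp((abs(C[:,:,2]-zt)<8),seed); ys,xs=np.nonzero(m)
    P=plane("top",xs,ys,52)[:,:2].astype(np.float32); rr=cv2.minAreaRect(P); print(nm,m.sum(),np.median(C[m][:,2]),rr,P.mean(0))
m=comp((hsv[:,:,1]<60)&(abs(C[:,:,2])<12),(193,302)); cs=max(cv2.findContours(m.astype(np.uint8),0,1)[0],key=cv2.contourArea)[:,0]
print("mat",cv2.minAreaRect(plane("top",cs[:,0],cs[:,1],3)[:,:2].astype(np.float32)))
m=comp((hsv[:,:,0]<18)&(hsv[:,:,1]>150)&(hsv[:,:,2]>80),(430,286)); cs=max(cv2.findContours(m.astype(np.uint8),0,1)[0],key=cv2.contourArea)[:,0]
print("tray",cv2.minAreaRect(plane("top",cs[:,0],cs[:,1],10)[:,:2].astype(np.float32)))
m=comp((abs(C[:,:,2]-40)<6),(461,238)); ys,xs=np.nonzero(m);print("spool",plane("top",xs.mean(),ys.mean(),40))
m=comp((abs(C[:,:,2]-112)<20),(416,220)); ys,xs=np.nonzero(m);print("brown",plane("top",xs.mean(),ys.mean(),110))
# caddy: back wall
uv=np.array([(263,199),(386,213),(375,296),(253,281)]);print(plane("top",uv[:2,0],uv[:2,1],40).round(0),plane("top",uv[2:,0],uv[2:,1],16).round(0))
E
python3 m0.py
python3 - <<'E'
import cv2,numpy as np
p=cv2.imread("pics/top0.png")[185:310,240:480]
cv2.imwrite("pics/crop0.png",cv2.resize(p,None,fx=3.3,fy=3.3,interpolation=cv2.INTER_CUBIC))
E
```

```text
bench z 1.0096169510561595
flux 130 112.94870067673332 circ [534.6  90.  112. ] mean [534.7  90.2 112. ] 275.1764831542969 260.6176452636719 6.384894371032715 12.84317833253707
jar 415 109.00672626235746 circ [527.7  13.3 108. ] mean [527.6  13.2 108. ] 313.33050537109375 264.8559265136719 11.459444999694824 23.13841959708495
can 220 112.98666632275047 circ [522.2 -68.  112. ] mean [521.9 -67.9 112. ] 353.7590026855469 268.4856262207031 8.517884254455566 17.13367522447959
yel 354 52.43376244347519 ((607.9873046875, 41.320518493652344), (39.68830108642578, 45.523807525634766), 79.86534118652344) [608.2006    41.588493]
blue 355 52.27531637344896 ((592.52587890625, -40.24947738647461), (44.652137756347656, 38.24102783203125), 1.1561503410339355) [593.15137  -40.396812]
mat ((438.9853515625, 281.01568603515625), (261.22174072265625, 121.8092269897461), 0.5718417167663574)
tray ((482.8890686035156, -275.25592041015625), (81.18010711669922, 80.11783599853516), 77.8522720336914)
spool [[ 592.16454083 -303.0605227    40.        ]]
brown [[ 623.44423763 -196.22854552  110.        ]]
[[ 666.  127.   40.]
 [ 641. -138.   40.]] [[ 461. -120.   16.]
 [ 488.  148.   16.]]
```

View pics/crop0.png

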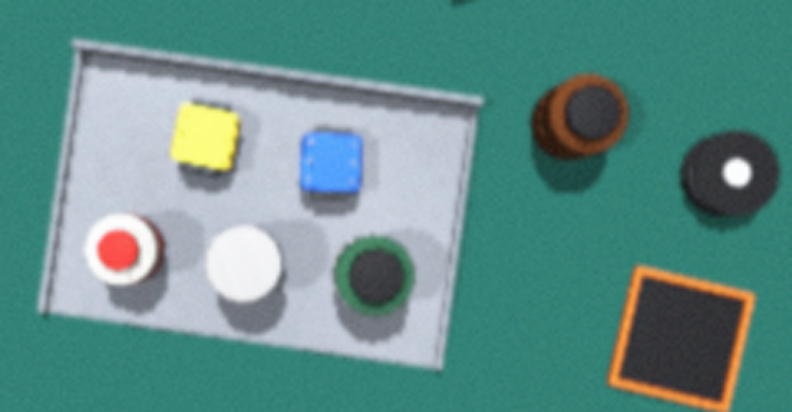

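```bash
cat >> h.py <<'E'
def tool():
    o=env.get_obs(); return np.array(o['tcp_pos']),R.from_euler('xyz',o['ee_rot']).as_matrix(),o
def goal(x,y,z,th):
    # tool down, jaw z axis along heading th
    X=np.array([0,0,-1.]);Z=np.array([np.cos(th),np.sin(th),0]);Y=np.cross(Z,X)
    return np.array([x,y,z]),np.stack([X,Y,Z],1)
def plan(pts,th):
    """deltas (mm, tool axes) from now through pts, orientation turned at first"""
    p,M,o=tool(); t,G=goal(*pts[0],th)
    rv=R.from_matrix(M.T@G).as_rotvec(); 
    print("t",round(o['clock'],2),"tcp",p.round(1),"w",round(o['width'],1),"F",o['force'].round(1),"jaw",round(np.arctan2(M[1,2],M[0,2]),3),"tilt",np.arccos(-M[2,0]).round(4),"rotvec",rv.round(3),"j6",o['joint_positions'][5].round(2))
    q=p
    for k,pt in enumerate(pts):
        v=np.array(pt,float)-q
        print(pt,"goal-frame mm",(G.T@v).round(1),"now-frame",(M.T@v).round(1),"n>=",np.ceil(np.abs(v).max()/41.7)); q=np.array(pt,float)
E
python3 - <<'E'
from h import *
for th in (-0.08,np.pi-.08): plan([(535,90,180),(535,90,51)],th)
E
```

```text
t 0.1 tcp [ 201.7 -590.9  230.4] w 85.4 F [-0.4 -0.1 -0.3] jaw -1.242 tilt 0.002 rotvec [-1.162e+00 -1.000e-03 -1.000e-03] j6 -0.18
(535, 90, 180) goal-frame mm [ 50.4 705.3 277.8] now-frame [  51.6  535.2 -536.7] n>= 17.0
(535, 90, 51) goal-frame mm [129.   0.   0.] now-frame [129.   -0.    0.2] n>= 4.0
t 0.1 tcp [ 201.7 -590.9  230.4] w 85.4 F [-0.4 -0.1 -0.3] jaw -1.242 tilt 0.002 rotvec [ 1.98  -0.002  0.002] j6 -0.18
(535, 90, 180) goal-frame mm [  50.4 -705.3 -277.8] now-frame [  51.6  535.2 -536.7] n>= 17.0
(535, 90, 51) goal-frame mm [129.   0.   0.] now-frame [129.   -0.    0.2] n>= 4.0
```

Call:
{"fn": "step_arm", "kwargs": {
  "dp": [
    [0.003,0.027,-0.027],
    [0.003,0.03,-0.024],
    [0.003,0.032,-0.02],
    [0.003,0.034,-0.016],
    [0.003,0.036,-0.012]
  ],
  "delta_rot": [
    [-0.116,0,0],
    [-0.116,0,0],
    [-0.116,0,0],
    [-0.116,0,0],
    [-0.116,0,0]
  ],
  "gripper": [75,75,75,75,75],
  "grip_force": 30
}}

```text
clock: 0.52
tcp_pos: [282.4, -422.9, 212.3]
ee_rot: [-1.044, 1.565, -1.692]
force: [0.1, 0.0, 0.0]
width: 64.0
```

```bash
python3 -c "
from h import *
plan([(535,90,180),(535,90,51)],-.08)"
```

```text
t 0.52 tcp [ 282.4 -422.9  212.3] w 64.0 F [0.1 0.  0. ] jaw -0.648 tilt 0.0053 rotvec [-0.568  0.001  0.005] j6 -0.55
(535, 90, 180) goal-frame mm [ 32.3 531.5 210.9] now-frame [  29.4  561.6 -108.4] n>= 13.0
(535, 90, 51) goal-frame mm [129.   0.   0.] now-frame [129.    0.6  -0.3] n>= 4.0
```

Call:
{"fn": "step_arm", "kwargs": {
  "dp": [
    [0.002,0.039,-0.008],
    [0.002,0.04,-0.003],
    [0.002,0.04,0.0015],
    [0.002,0.0395,0.006],
    [0.002,0.0385,0.0105]
  ],
  "delta_rot": [
    [-0.114,0,0],
    [-0.114,0,0],
    [-0.114,0,0],
    [-0.114,0,0],
    [-0.112,0,0.004]
  ],
  "gripper": [75,75,75,75,75]
}}

```text
clock: 0.93
tcp_pos: [369.2, -233.8, 199.7]
ee_rot: [2.303, 1.569, 2.247]
force: [1.3, -1.2, 0.5]
width: 64.2
```

```bash
python3 -c "
from h import *
plan([(535,90,180),(535,90,51)],-.08)"
```

```text
t 0.93 tcp [ 369.2 -233.8  199.7] w 64.2 F [ 1.3 -1.2  0.5] jaw -0.055 tilt 0.0021 rotvec [ 0.025 -0.001 -0.002] j6 -0.77
(535, 90, 180) goal-frame mm [ 19.7 336.  139.4] now-frame [ 20.  332.4 147.7] n>= 8.0
(535, 90, 51) goal-frame mm [129.   0.   0.] now-frame [129.   -0.2   0.2] n>= 4.0
```

Call:
{"fn": "step_arm", "kwargs": {
  "dp": [
    [0.002,0.037,0.0155],
    [0.002,0.037,0.0155],
    [0.002,0.037,0.0155],
    [0.002,0.037,0.0155],
    [0.002,0.037,0.0155]
  ],
  "delta_rot": [
    [0.025,0,0],
    [0,0,0],
    [0,0,0],
    [0,0,0],
    [0,0,0]
  ],
  "gripper": [75,75,75,75,75]
}}

```text
clock: 1.35
tcp_pos: [460.2, -46.7, 189.1]
ee_rot: [2.492, 1.567, 2.413]
force: [0.1, -1.5, 0.1]
width: 64.0
```

```bash
python3 -c "
from h import *
plan([(535,90,180),(535,90,51)],-.08)"
```

```text
t 1.35 tcp [460.2 -46.7 189.1] w 64.0 F [ 0.1 -1.5  0.1] jaw -0.079 tilt 0.0042 rotvec [ 0.001 -0.003 -0.003] j6 -0.27
(535, 90, 180) goal-frame mm [  9.1 142.2  63.6] now-frame [  9.2 142.1  63.8] n>= 4.0
(535, 90, 51) goal-frame mm [129.   0.   0.] now-frame [129.   -0.3   0.4] n>= 4.0
```

Call:
{"fn": "step_arm", "kwargs": {
  "dp": [
    [0.002,0.037,0.0165],
    [0.002,0.037,0.0165],
    [0.002,0.036,0.016],
    [0.002,0.026,0.012],
    [0.001,0.006,0.003]
  ],
  "delta_rot": [
    [0,0,0],
    [0,0,0],
    [0,0,0],
    [0,0,0],
    [0,-0.003,-0.003]
  ],
  "gripper": [75,75,75,75,75]
}}

```text
clock: 1.77
tcp_pos: [537.9, 102.0, 178.7]
ee_rot: [1.342, 1.57, 1.27]
force: [0.7, -0.4, -0.2]
width: 64.0
```

```bash
python3 -c "
from h import *
plan([(535,90,180),(535,90,51)],-.08)"
```

```text
t 1.77 tcp [537.9 102.  178.7] w 64.0 F [ 0.7 -0.4 -0.2] jaw -0.072 tilt 0.0012 rotvec [ 0.008  0.    -0.001] j6 0.05
(535, 90, 180) goal-frame mm [ -1.3 -12.2  -1.9] now-frame [ -1.3 -12.2  -2. ] n>= 1.0
(535, 90, 51) goal-frame mm [129.   0.   0.] now-frame [129.   -0.2  -0. ] n>= 4.0
```

Call:
{"fn": "step_arm", "kwargs": {
  "dp": [
    [0,-0.011,-0.002],
    [0,0,0],
    [0,0,0]
  ],
  "delta_rot": [
    [0.008,0,0],
    [0,0,0],
    [0,0,0]
  ],
  "gripper": [75,75,75]
}}

```text
clock: 2.02
tcp_pos: [534.0, 92.6, 177.2]
ee_rot: [3.011, 1.568, 2.936]
force: [-0.8, -0.5, 0.9]
width: 63.7
```

```bash
python3 -c "
from h import *
plan([(535,90,180),(535,90,51)],-.08)
snap('side','s1');snap('top','t1')"
```

```text
t 2.02 tcp [534.   92.6 177.2] w 63.7 F [-0.8 -0.5  0.9] jaw -0.075 tilt 0.0027 rotvec [ 0.005 -0.003 -0.   ] j6 0.04
(535, 90, 180) goal-frame mm [-2.8 -2.5  1.2] now-frame [-2.8 -2.5  1.2] n>= 1.0
(535, 90, 51) goal-frame mm [129.   0.   0.] now-frame [129.   -0.    0.3] n>= 4.0
```

View pics/s1.png

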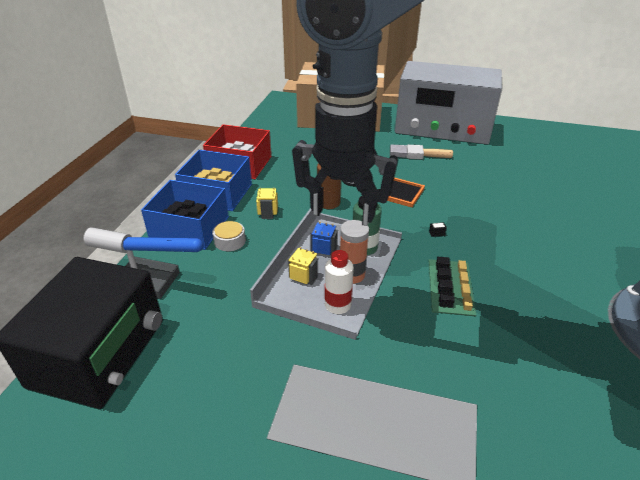

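The gripper hangs squarely above the flux bottle: fingertips at (316,212) and (367,222), red cap at (340,258). I'll go down.

Call:
{"fn": "step_arm", "kwargs": {
  "dp": [
    [0.035,-0.0025,0.001],
    [0.04,0,0],
    [0.03,0,0],
    [0.012,0,0],
    [0.002,0,0]
  ],
  "delta_rot": [
    [0.005,-0.003,0],
    [0,0,0],
    [0,0,0],
    [0,0,0],
    [0,0,0]
  ],
  "gripper": [75,75,75,75,75]
}}

```text
clock: 2.53
tcp_pos: [539.0, 83.2, 59.1]
ee_rot: [0.031, 1.558, -0.06]
force: [0.1, 0.2, -0.4]
width: 63.9
```

```bash
python3 -c "
from h import *
plan([(535,90,51)],-.08)"
```

```text
t 2.53 tcp [539.   83.2  59.1] w 63.9 F [ 0.1  0.2 -0.4] jaw -0.091 tilt 0.0129 rotvec [-0.011  0.013 -0.   ] j6 0.04
(535, 90, 51) goal-frame mm [ 8.1  6.5 -4.5] now-frame [ 8.1  6.4 -4.7] n>= 1.0
```

Call:
{"fn": "step_arm", "kwargs": {
  "dp": [
    [0.006,0.0065,-0.0045],
    [0,0,0],
    [0,0,0]
  ],
  "delta_rot": [
    [-0.011,0.013,0],
    [0,0,0],
    [0,0,0]
  ],
  "gripper": [75,75,75]
}}

```text
clock: 2.78
tcp_pos: [534.6, 88.4, 53.1]
ee_rot: [3.048, 1.568, 2.965]
force: [0.3, -0.8, -0.2]
width: 64.2
```

```bash
python3 -c "
from h import *
plan([(535,90,51)],-.08)"
```

```text
t 2.78 tcp [534.6  88.4  53.1] w 64.2 F [ 0.3 -0.8 -0.2] jaw -0.083 tilt 0.0025 rotvec [-0.003 -0.002 -0.   ] j6 0.04
(535, 90, 51) goal-frame mm [2.1 1.6 0.3] now-frame [2.1 1.6 0.3] n>= 1.0
```

Call:
{"fn": "step_arm", "kwargs": {
  "dp": [
    [0,0.0015,0],
    [0,0,0],
    [0,0,0],
    [0,0,0],
    [0,0,0]
  ],
  "delta_rot": [
    [0,0,0],
    [0,0,0],
    [0,0,0],
    [0,0,0],
    [0,0,0]
  ],
  "gripper": [75,0,0,0,0],
  "grip_force": 35
}}

```text
clock: 3.2
tcp_pos: [536.9, 90.3, 57.2]
ee_rot: [0.109, 1.566, 0.027]
force: [-0.1, -0.1, -1.1]
width: 42.9
```

Call:
{"fn": "step_arm", "kwargs": {
  "dp": [
    [0,0,0],
    [0,0,0]
  ],
  "delta_rot": [
    [0,0,0],
    [0,0,0]
  ],
  "gripper": [0,0]
}}

```text
clock: 3.37
tcp_pos: [537.0, 90.4, 57.4]
ee_rot: [0.1, 1.565, 0.018]
force: [-1.2, 0.4, -2.0]
width: 43.0
```

```bash
python3 -c "
from h import *
plan([(535,90,100),(350,281,100),(350,281,51)],-.08)
plan([(535,90,100),(350,281,100),(350,281,51)],0)"
```

```text
t 3.37 tcp [537.   90.4  57.4] w 43.0 F [-1.2  0.4 -2. ] jaw -0.082 tilt 0.0053 rotvec [-0.002  0.005 -0.001] j6 0.04
(535, 90, 100) goal-frame mm [-42.6  -0.6  -1.9] now-frame [-42.6  -0.6  -1.7] n>= 2.0
(350, 281, 100) goal-frame mm [   0.   175.6 -199.7] now-frame [  -1.   175.2 -200. ] n>= 5.0
(350, 281, 51) goal-frame mm [49.  0.  0.] now-frame [49.  -0.  -0.3] n>= 2.0
t 3.37 tcp [537.   90.4  57.4] w 43.0 F [-1.2  0.4 -2. ] jaw -0.082 tilt 0.0053 rotvec [-0.082  0.005 -0.   ] j6 0.04
(535, 90, 100) goal-frame mm [-42.6  -0.4  -2. ] now-frame [-42.6  -0.6  -1.7] n>= 2.0
(350, 281, 100) goal-frame mm [   0.  191. -185.] now-frame [  -1.   175.2 -200. ] n>= 5.0
(350, 281, 51) goal-frame mm [49.  0.  0.] now-frame [49.  -0.  -0.3] n>= 2.0
```

Call:
{"fn": "step_arm", "kwargs": {
  "dp": [
    [-0.02,0,0],
    [-0.03,0.005,-0.005],
    [-0.005,0.018,-0.02],
    [0,0.024,-0.027],
    [0,0.024,-0.027]
  ],
  "delta_rot": [
    [0,0.005,0],
    [0,0,0],
    [0,0,0],
    [0,0,0],
    [0,0,0]
  ],
  "gripper": [0,0,0,0,0]
}}

```text
clock: 3.78
tcp_pos: [470.8, 165.1, 114.0]
ee_rot: [0.13, 1.561, 0.038]
force: [0.1, 0.3, -1.5]
width: 42.6
```

```bash
python3 -c "
from h import *
plan([(350,281,100),(350,281,56)],-.08)"
```

```text
t 3.78 tcp [470.8 165.1 114. ] w 42.6 F [ 0.1  0.3 -1.5] jaw -0.092 tilt 0.0097 rotvec [-0.012  0.01  -0.001] j6 0.21
(350, 281, 100) goal-frame mm [  14.   105.9 -129.7] now-frame [  12.9  104.3 -131. ] n>= 3.0
(350, 281, 56) goal-frame mm [44.  0.  0.] now-frame [44.  -0.1 -0.4] n>= 2.0
```

Call:
{"fn": "step_arm", "kwargs": {
  "dp": [
    [0.002,0.024,-0.028],
    [0.002,0.024,-0.029],
    [0.002,0.022,-0.026],
    [0.002,0.014,-0.018],
    [0,0.004,-0.006]
  ],
  "delta_rot": [
    [-0.012,0.01,0],
    [0,0,0],
    [0,0,0],
    [0,0,0],
    [0,0,0]
  ],
  "gripper": [0,0,0,0,0]
}}

```text
clock: 4.2
tcp_pos: [363.2, 266.9, 106.4]
ee_rot: [2.411, 1.569, 2.332]
force: [0.9, 0.0, -1.3]
width: 42.9
```

```bash
python3 -c "
from h import *
plan([(350,281,90),(350,281,56)],-.08)"
```

```text
t 4.2 tcp [363.2 266.9 106.4] w 42.9 F [ 0.9  0.  -1.3] jaw -0.078 tilt 0.0021 rotvec [ 0.001 -0.002 -0.001] j6 0.46
(350, 281, 90) goal-frame mm [ 16.4  13.  -14.3] now-frame [ 16.5  13.  -14.3] n>= 1.0
(350, 281, 56) goal-frame mm [34.  0.  0.] now-frame [34.  -0.   0.1] n>= 1.0
```

Call:
{"fn": "step_arm", "kwargs": {
  "dp": [
    [0.012,0.012,-0.013],
    [0.015,0.002,-0.002],
    [0.012,0,0],
    [0.004,0,0],
    [0,0,0]
  ],
  "delta_rot": [
    [0,0,0],
    [0,0,0],
    [0,0,0],
    [0,0,0],
    [0,0,0]
  ],
  "gripper": [0,0,0,0,0]
}}

```text
clock: 4.62
tcp_pos: [349.2, 284.7, 63.1]
ee_rot: [0.82, 1.567, 0.748]
force: [-0.6, 0.3, -1.6]
width: 42.6
```

```bash
python3 -c "
from h import *
plan([(350,281,56)],-.08)"
```

```text
t 4.62 tcp [349.2 284.7  63.1] w 42.6 F [-0.6  0.3 -1.6] jaw -0.072 tilt 0.0041 rotvec [ 0.008  0.003 -0.003] j6 0.5
(350, 281, 56) goal-frame mm [ 7.1 -3.6  1. ] now-frame [ 7.1 -3.6  1. ] n>= 1.0
```

Call:
{"fn": "step_arm", "kwargs": {
  "dp": [
    [0.005,-0.003,0.001],
    [0.002,0,0],
    [0,0,0]
  ],
  "delta_rot": [
    [0.005,0.003,-0.003],
    [0,0,0],
    [0,0,0]
  ],
  "gripper": [0,0,0]
}}

```text
clock: 4.87
tcp_pos: [352.5, 280.9, 56.2]
ee_rot: [0.374, 1.569, 0.294]
force: [-0.3, 0.3, -1.6]
width: 43.0
```

```bash
python3 -c "
from h import *
plan([(350,281,56)],-.08)"
```

```text
t 4.87 tcp [352.5 280.9  56.2] w 43.0 F [-0.3  0.3 -1.6] jaw -0.08 tilt 0.0021 rotvec [ 0.     0.002 -0.001] j6 0.5
(350, 281, 56) goal-frame mm [ 0.2 -0.1 -2.5] now-frame [ 0.2 -0.1 -2.5] n>= 1.0
```

Call:
{"fn": "step_arm", "kwargs": {
  "dp": [
    [0.002,0,0],
    [0.0015,0,0]
  ],
  "delta_rot": [
    [0,0,0],
    [0,0,0]
  ],
  "gripper": [0,0]
}}

```text
clock: 5.03
tcp_pos: [353.3, 280.8, 54.8]
ee_rot: [0.585, 1.567, 0.503]
force: [-5.2, 1.4, 28.9]
width: 42.8
```

Call:
{"fn": "step_arm", "kwargs": {
  "dp": [
    [0,0,0],
    [0,0,0],
    [0,0,0],
    [0,0,0]
  ],
  "delta_rot": [
    [0,0,0],
    [0,0,0],
    [0,0,0],
    [0,0,0]
  ],
  "gripper": [50,70,72,72]
}}

```text
clock: 5.37
tcp_pos: [355.1, 281.1, 57.1]
ee_rot: [0.543, 1.561, 0.46]
force: [-0.0, 0.4, 0.3]
width: 61.6
```

```bash
python3 -c "
from h import *
plan([(353,281,180),(529,13,180)],-.08)"
```

```text
t 5.37 tcp [355.1 281.1  57.1] w 61.6 F [-0.   0.4  0.3] jaw -0.083 tilt 0.0093 rotvec [-0.003  0.008 -0.005] j6 0.5
(353, 281, 180) goal-frame mm [-122.9   -0.2   -2.1] now-frame [-123.     0.3   -1.1] n>= 3.0
(529, 13, 180) goal-frame mm [   0.  -253.1  196.9] now-frame [   0.4 -252.5  197.6] n>= 7.0
```

Call:
{"fn": "step_arm", "kwargs": {
  "dp": [
    [-0.03,0,-0.001],
    [-0.038,0,0],
    [-0.036,0,0],
    [-0.02,-0.02,0.016],
    [-0.002,-0.031,0.024]
  ],
  "delta_rot": [
    [0,0.008,-0.004],
    [0,0,0],
    [0,0,0],
    [0,0,0],
    [0,0,0]
  ],
  "gripper": [72,72,72,72,72]
}}

```text
clock: 5.78
tcp_pos: [386.5, 228.2, 184.4]
ee_rot: [-2.769, 1.56, -2.844]
force: [1.4, 0.4, -0.2]
width: 61.7
```

```bash
python3 -c "
from h import *
plan([(528,13,180),(528,13,55)],-.08)"
```

```text
t 5.78 tcp [386.5 228.2 184.4] w 61.7 F [ 1.4  0.4 -0.2] jaw -0.076 tilt 0.0112 rotvec [ 0.004 -0.01   0.004] j6 0.36
(528, 13, 180) goal-frame mm [   4.4 -203.2  158.3] now-frame [   3.6 -203.9  157.4] n>= 6.0
(528, 13, 55) goal-frame mm [125.   0.   0.] now-frame [125.    0.5   1.3] n>= 3.0
```

Call:
{"fn": "step_arm", "kwargs": {
  "dp": [
    [0,-0.032,0.025],
    [0,-0.032,0.025],
    [0,-0.032,0.025],
    [0,-0.032,0.025],
    [0,-0.03,0.023]
  ],
  "delta_rot": [
    [0,-0.008,0.004],
    [0,0,0],
    [0,0,0],
    [0,0,0],
    [0,0,0]
  ],
  "gripper": [72,72,72,72,72]
}}

```text
clock: 6.2
tcp_pos: [502.1, 56.2, 188.4]
ee_rot: [0.288, 1.563, 0.219]
force: [1.0, 0.6, 0.2]
width: 61.4
```

```bash
python3 -c "
from h import *
plan([(528,13,180),(528,13,55)],-.08)"
```

```text
t 6.2 tcp [502.1  56.2 188.4] w 61.4 F [1.  0.6 0.2] jaw -0.069 tilt 0.0077 rotvec [ 0.011  0.007 -0.002] j6 -0.04
(528, 13, 180) goal-frame mm [  8.4 -41.   29.3] now-frame [  8.6 -41.3  28.8] n>= 2.0
(528, 13, 55) goal-frame mm [125.   0.   0.] now-frame [125.   -0.3  -0.9] n>= 3.0
```

Call:
{"fn": "step_arm", "kwargs": {
  "dp": [
    [0.004,-0.022,0.016],
    [0.003,-0.009,0.006],
    [0,0,0],
    [0,0,0]
  ],
  "delta_rot": [
    [0.008,0.006,-0.002],
    [0,0,0],
    [0,0,0],
    [0,0,0]
  ],
  "gripper": [72,72,72,72]
}}

```text
clock: 6.53
tcp_pos: [527.7, 14.6, 181.0]
ee_rot: [-0.192, 1.564, -0.28]
force: [-0.1, -0.1, 0.6]
width: 61.2
```

```bash
python3 -c "
from h import *
plan([(528,13,180),(528,13,55)],-.08)"
```

```text
t 6.53 tcp [527.7  14.6 181. ] w 61.2 F [-0.1 -0.1  0.6] jaw -0.088 tilt 0.0066 rotvec [-0.008  0.006  0.001] j6 -0.1
(528, 13, 180) goal-frame mm [ 1.  -1.6  0.4] now-frame [ 1.  -1.5  0.4] n>= 1.0
(528, 13, 55) goal-frame mm [125.   0.   0.] now-frame [125.    0.2  -0.8] n>= 3.0
```

Call:
{"fn": "step_arm", "kwargs": {
  "dp": [
    [0.025,-0.001,0],
    [0.02,0,0],
    [0.008,0,0],
    [0,0,0]
  ],
  "delta_rot": [
    [-0.006,0.006,0],
    [0,0,0],
    [0,0,0],
    [0,0,0]
  ],
  "gripper": [72,72,72,72]
}}

```text
clock: 6.87
tcp_pos: [523.9, 19.5, 127.5]
ee_rot: [2.806, 1.569, 2.73]
force: [0.2, 0.7, 1.2]
width: 61.1
```

```bash
python3 -c "
from h import *
plan([(528,13,55)],-.08)"
```

```text
t 6.87 tcp [523.9  19.5 127.5] w 61.1 F [0.2 0.7 1.2] jaw -0.076 tilt 0.0019 rotvec [ 0.004 -0.002 -0.001] j6 -0.1
(528, 13, 55) goal-frame mm [72.5 -6.1  4.6] now-frame [72.5 -6.2  4.7] n>= 2.0
```

Call:
{"fn": "step_arm", "kwargs": {
  "dp": [
    [0.015,-0.006,0.004],
    [0.012,0,0],
    [0,0,0]
  ],
  "delta_rot": [
    [0,0,0],
    [0,0,0],
    [0,0,0]
  ],
  "gripper": [72,72,72]
}}

```text
clock: 7.12
tcp_pos: [525.4, 17.5, 101.5]
ee_rot: [2.668, 1.568, 2.597]
force: [-0.3, 0.2, -0.5]
width: 61.6
```

```bash
python3 -c "
from h import *
plan([(528,13,55)],-.08)"
```

```text
t 7.12 tcp [525.4  17.5 101.5] w 61.6 F [-0.3  0.2 -0.5] jaw -0.07 tilt 0.0032 rotvec [ 0.01  -0.003 -0.001] j6 -0.11
(528, 13, 55) goal-frame mm [46.5 -4.3  3. ] now-frame [46.5 -4.4  3.1] n>= 2.0
```

Call:
{"fn": "step_arm", "kwargs": {
  "dp": [
    [0.02,-0.005,0.003],
    [0.018,0,0],
    [0.006,0,0],
    [0,0,0]
  ],
  "delta_rot": [
    [0.008,-0.003,0],
    [0,0,0],
    [0,0,0],
    [0,0,0]
  ],
  "gripper": [72,72,72,72]
}}

```text
clock: 7.45
tcp_pos: [529.0, 15.8, 60.9]
ee_rot: [0.271, 1.565, 0.198]
force: [0.2, 0.2, -0.2]
width: 61.7
```

```bash
python3 -c "
from h import *
plan([(528,13,55)],-.08)"
```

```text
t 7.45 tcp [529.   15.8  60.9] w 61.7 F [ 0.2  0.2 -0.2] jaw -0.073 tilt 0.0055 rotvec [ 0.007  0.005 -0.001] j6 -0.11
(528, 13, 55) goal-frame mm [ 5.9 -2.8 -0.8] now-frame [ 5.9 -2.8 -0.9] n>= 1.0
```

Call:
{"fn": "step_arm", "kwargs": {
  "dp": [
    [0.004,-0.0025,-0.001],
    [0,0,0],
    [0,0,0],
    [0,0,0],
    [0,0,0]
  ],
  "delta_rot": [
    [0.006,0.004,0],
    [0,0,0],
    [0,0,0],
    [0,0,0],
    [0,0,0]
  ],
  "gripper": [72,72,0,0,0]
}}

```text
clock: 7.87
tcp_pos: [529.1, 14.2, 60.5]
ee_rot: [0.196, 1.565, 0.118]
force: [-0.5, -0.5, -1.6]
width: 45.6
```

Call:
{"fn": "step_arm", "kwargs": {
  "dp": [
    [0,0,0],
    [0,0,0],
    [0,0,0]
  ],
  "delta_rot": [
    [0,0,0],
    [0,0,0],
    [0,0,0]
  ],
  "gripper": [0,0,0]
}}

```text
clock: 8.12
tcp_pos: [529.1, 14.1, 61.0]
ee_rot: [0.178, 1.565, 0.1]
force: [-0.6, -0.8, -2.9]
width: 45.9
```

```bash
python3 -c "
from h import *
plan([(528,13,100),(438,281,100)],-.08)"
```

```text
t 8.12 tcp [529.1  14.1  61. ] w 45.9 F [-0.6 -0.8 -2.9] jaw -0.078 tilt 0.006 rotvec [ 0.002  0.006 -0.001] j6 -0.11
(528, 13, 100) goal-frame mm [-39.   -1.2  -1. ] now-frame [-39.   -1.1  -0.8] n>= 1.0
(438, 281, 100) goal-frame mm [   0.   260.  -111.1] now-frame [  -0.4  260.2 -110.6] n>= 7.0
```

Call:
{"fn": "step_arm", "kwargs": {
  "dp": [
    [-0.02,0,0],
    [-0.03,0.01,-0.004],
    [-0.006,0.026,-0.011],
    [0,0.034,-0.0145],
    [0,0.034,-0.0145]
  ],
  "delta_rot": [
    [0,0.006,0],
    [0,0,0],
    [0,0,0],
    [0,0,0],
    [0,0,0]
  ],
  "gripper": [0,0,0,0,0]
}}

```text
clock: 8.53
tcp_pos: [497.7, 117.5, 118.8]
ee_rot: [0.119, 1.566, 0.028]
force: [0.1, 1.0, -1.4]
width: 45.7
```

```bash
python3 -c "
from h import *
plan([(438,281,105),(438,281,60)],-.08)"
```

```text
t 8.53 tcp [497.7 117.5 118.8] w 45.7 F [ 0.1  1.  -1.4] jaw -0.09 tilt 0.0043 rotvec [-0.01   0.004 -0.   ] j6 0.1
(438, 281, 105) goal-frame mm [ 13.8 158.2 -72.6] now-frame [ 13.6 157.4 -74.2] n>= 4.0
(438, 281, 60) goal-frame mm [45.  0.  0.] now-frame [45.  -0.  -0.2] n>= 2.0
```

Call:
{"fn": "step_arm", "kwargs": {
  "dp": [
    [0.002,0.034,-0.015],
    [0.002,0.034,-0.016],
    [0.002,0.033,-0.015],
    [0.002,0.026,-0.012],
    [0.002,0.01,-0.005]
  ],
  "delta_rot": [
    [-0.01,0.004,0],
    [0,0,0],
    [0,0,0],
    [0,0,0],
    [0,0,0]
  ],
  "gripper": [0,0,0,0,0]
}}

```text
clock: 8.95
tcp_pos: [442.5, 268.1, 109.7]
ee_rot: [0.731, 1.567, 0.651]
force: [0.2, -1.2, -2.1]
width: 45.7
```

```bash
python3 -c "
from h import *
plan([(438,281,60)],-.08)"
```

```text
t 8.95 tcp [442.5 268.1 109.7] w 45.7 F [ 0.2 -1.2 -2.1] jaw -0.08 tilt 0.0034 rotvec [ 0.     0.003 -0.002] j6 0.41
(438, 281, 60) goal-frame mm [49.7 12.5 -5.5] now-frame [49.7 12.4 -5.7] n>= 2.0
```

Call:
{"fn": "step_arm", "kwargs": {
  "dp": [
    [0.012,0.01,-0.004],
    [0.016,0.001,0],
    [0.008,0,0],
    [0,0,0]
  ],
  "delta_rot": [
    [0,0.003,-0.002],
    [0,0,0],
    [0,0,0],
    [0,0,0]
  ],
  "gripper": [0,0,0,0]
}}

```text
clock: 9.28
tcp_pos: [436.5, 284.6, 72.7]
ee_rot: [1.667, 1.57, 1.595]
force: [0.3, -0.2, -1.5]
width: 45.8
```

```bash
python3 -c "
from h import *
plan([(438,281,60)],-.08)"
```

```text
t 9.28 tcp [436.5 284.6  72.7] w 45.8 F [ 0.3 -0.2 -1.5] jaw -0.072 tilt 0.0011 rotvec [ 0.008 -0.    -0.001] j6 0.43
(438, 281, 60) goal-frame mm [12.7 -3.5  1.8] now-frame [12.7 -3.5  1.8] n>= 1.0
```

Call:
{"fn": "step_arm", "kwargs": {
  "dp": [
    [0.006,-0.002,0.001],
    [0.004,0,0],
    [0,0,0]
  ],
  "delta_rot": [
    [0.006,0,0],
    [0,0,0],
    [0,0,0]
  ],
  "gripper": [0,0,0]
}}

```text
clock: 9.53
tcp_pos: [437.9, 281.4, 62.1]
ee_rot: [2.177, 1.57, 2.097]
force: [0.7, 0.3, -2.8]
width: 45.6
```

Call:
{"fn": "step_arm", "kwargs": {
  "dp": [
    [0.001,0,0]
  ],
  "delta_rot": [
    [0,0,0]
  ],
  "gripper": [0]
}}

```text
clock: 9.62
tcp_pos: [438.4, 280.9, 61.2]
ee_rot: [1.613, 1.57, 1.532]
force: [0.6, -0.0, -1.8]
width: 45.5
```

Call:
{"fn": "step_arm", "kwargs": {
  "dp": [
    [0.001,0,0],
    [0.001,0,0]
  ],
  "delta_rot": [
    [0,0,0],
    [0,0,0]
  ],
  "gripper": [0,0]
}}

```text
clock: 9.78
tcp_pos: [439.3, 280.3, 59.6]
ee_rot: [0.881, 1.569, 0.798]
force: [0.0, 0.1, -3.5]
width: 45.5
```

Call:
{"fn": "step_arm", "kwargs": {
  "dp": [
    [0.001,0,0],
    [0.0005,0,0]
  ],
  "delta_rot": [
    [0,0,0],
    [0,0,0]
  ],
  "gripper": [0,0]
}}

```text
clock: 9.95
tcp_pos: [439.8, 280.1, 58.6]
ee_rot: [0.774, 1.568, 0.691]
force: [-1.2, -0.2, 3.0]
width: 45.8
```

Contact; I'll release.

Call:
{"fn": "step_arm", "kwargs": {
  "dp": [
    [0,0,0],
    [0,0,0],
    [0,0,0],
    [0,0,0]
  ],
  "delta_rot": [
    [0,0,0],
    [0,0,0],
    [0,0,0],
    [0,0,0]
  ],
  "gripper": [50,70,72,72]
}}

```text
clock: 10.28
tcp_pos: [440.8, 280.5, 59.6]
ee_rot: [0.584, 1.565, 0.501]
force: [-0.1, -0.1, -0.0]
width: 61.7
```

```bash
python3 -c "
from h import *
plan([(440,280,185),(523,-68,185)],-.08)"
```

```text
t 10.28 tcp [440.8 280.5  59.6] w 61.7 F [-0.1 -0.1 -0. ] jaw -0.083 tilt 0.0053 rotvec [-0.003  0.004 -0.003] j6 0.43
(440, 280, 185) goal-frame mm [-125.4   -0.5   -0.7] now-frame [-125.4   -0.2   -0.2] n>= 4.0
(523, -68, 185) goal-frame mm [   0.  -340.3  110.5] now-frame [  -0.5 -339.9  111.6] n>= 9.0
```

Call:
{"fn": "step_arm", "kwargs": {
  "dp": [
    [-0.03,0,0],
    [-0.038,0,0],
    [-0.036,0,0],
    [-0.02,-0.022,0.007],
    [-0.002,-0.037,0.012]
  ],
  "delta_rot": [
    [0,0.004,-0.003],
    [0,0,0],
    [0,0,0],
    [0,0,0],
    [0,0,0]
  ],
  "gripper": [74,74,74,74,74]
}}

```text
clock: 10.7
tcp_pos: [453.5, 223.2, 188.6]
ee_rot: [-2.832, 1.567, -2.908]
force: [1.0, 0.0, -0.6]
width: 63.1
```

Call:
{"fn": "step_arm", "kwargs": {
  "dp": [
    [0,-0.037,0.012],
    [0,-0.037,0.012],
    [0,-0.037,0.012],
    [0,-0.037,0.012],
    [0,-0.037,0.012]
  ],
  "delta_rot": [
    [0,0,0],
    [0,0,0],
    [0,0,0],
    [0,0,0],
    [0,0,0]
  ],
  "gripper": [74,74,74,74,74]
}}

```text
clock: 11.12
tcp_pos: [503.1, 29.3, 194.4]
ee_rot: [0.067, 1.562, 0.001]
force: [0.8, 0.6, 0.7]
width: 63.0
```

```bash
python3 -c "
from h import *
plan([(523,-68,175),(523,-68,58)],-.08)"
```

```text
t 11.12 tcp [503.1  29.3 194.4] w 63.0 F [0.8 0.6 0.7] jaw -0.066 tilt 0.0093 rotvec [ 0.014  0.009 -0.001] j6 -0.1
(523, -68, 175) goal-frame mm [ 19.4 -95.4  27.6] now-frame [ 19.6 -95.8  26.1] n>= 3.0
(523, -68, 58) goal-frame mm [117.   0.   0.] now-frame [ 1.17e+02 -1.00e-01 -1.10e+00] n>= 3.0
```

Call:
{"fn": "step_arm", "kwargs": {
  "dp": [
    [0.004,-0.034,0.01],
    [0.005,-0.028,0.009],
    [0.005,-0.018,0.005],
    [0.003,-0.004,0.001],
    [0,0,0]
  ],
  "delta_rot": [
    [0.012,0.008,0],
    [0,0,0],
    [0,0,0],
    [0,0,0],
    [0,0,0]
  ],
  "gripper": [74,74,74,74,74]
}}

```text
clock: 11.53
tcp_pos: [526.1, -69.7, 178.9]
ee_rot: [-0.285, 1.56, -0.374]
force: [0.1, 0.5, 0.1]
width: 63.2
```

```bash
python3 -c "
from h import *
plan([(523,-68,175),(523,-68,58)],-.08)"
```

```text
t 11.53 tcp [526.1 -69.7 178.9] w 63.2 F [0.1 0.5 0.1] jaw -0.089 tilt 0.0105 rotvec [-0.009  0.01   0.003] j6 -0.25
(523, -68, 175) goal-frame mm [ 3.9  1.4 -3.2] now-frame [ 3.8  1.4 -3.3] n>= 1.0
(523, -68, 58) goal-frame mm [117.   0.   0.] now-frame [117.    0.3  -1.2] n>= 3.0
```

Call:
{"fn": "step_arm", "kwargs": {
  "dp": [
    [0.02,0.001,-0.003],
    [0.022,0,0],
    [0.012,0,0],
    [0,0,0]
  ],
  "delta_rot": [
    [-0.006,0.01,0.003],
    [0,0,0],
    [0,0,0],
    [0,0,0]
  ],
  "gripper": [74,74,74,74]
}}

```text
clock: 11.87
tcp_pos: [523.5, -64.9, 125.1]
ee_rot: [0.314, 1.568, 0.233]
force: [-0.5, -0.5, -0.0]
width: 63.4
```

```bash
python3 -c "
from h import *
plan([(522.5,-68,58)],-.08)"
```

```text
t 11.87 tcp [523.5 -64.9 125.1] w 63.4 F [-0.5 -0.5 -0. ] jaw -0.081 tilt 0.0029 rotvec [-0.001  0.003 -0.001] j6 -0.26
(522.5, -68, 58) goal-frame mm [67.1 -3.2 -0.7] now-frame [67.1 -3.2 -0.9] n>= 2.0
```

Call:
{"fn": "step_arm", "kwargs": {
  "dp": [
    [0.015,-0.003,-0.001],
    [0.012,0,0],
    [0,0,0]
  ],
  "delta_rot": [
    [0,0.002,0],
    [0,0,0],
    [0,0,0]
  ],
  "gripper": [74,74,74]
}}

```text
clock: 12.12
tcp_pos: [521.9, -63.5, 99.0]
ee_rot: [1.134, 1.569, 1.057]
force: [-0.8, 0.2, 0.3]
width: 62.8
```

```bash
python3 -c "
from h import *
plan([(522.5,-68,58)],-.08)"
```

```text
t 12.12 tcp [521.9 -63.5  99. ] w 62.8 F [-0.8  0.2  0.3] jaw -0.077 tilt 0.0019 rotvec [ 0.003  0.001 -0.002] j6 -0.26
(522.5, -68, 58) goal-frame mm [41.  -4.4  1. ] now-frame [41.  -4.5  0.9] n>= 1.0
```

Call:
{"fn": "step_arm", "kwargs": {
  "dp": [
    [0.016,-0.005,0.001],
    [0.016,0,0],
    [0.004,0,0],
    [0,0,0]
  ],
  "delta_rot": [
    [0.003,0,0],
    [0,0,0],
    [0,0,0],
    [0,0,0]
  ],
  "gripper": [74,74,74,74]
}}

```text
clock: 12.45
tcp_pos: [524.4, -65.0, 66.3]
ee_rot: [0.214, 1.565, 0.139]
force: [-0.3, 0.1, -0.0]
width: 63.4
```

```bash
python3 -c "
from h import *
plan([(522.5,-68,58)],-.08)"
```

```text
t 12.45 tcp [524.4 -65.   66.3] w 63.4 F [-0.3  0.1 -0. ] jaw -0.074 tilt 0.0057 rotvec [ 0.006  0.006 -0.001] j6 -0.27
(522.5, -68, 58) goal-frame mm [ 8.3 -3.1 -1.6] now-frame [ 8.3 -3.1 -1.7] n>= 1.0
```

Call:
{"fn": "step_arm", "kwargs": {
  "dp": [
    [0.006,-0.003,-0.002],
    [0.002,-0.001,0],
    [0,0,0],
    [0,0,0],
    [0,0,0]
  ],
  "delta_rot": [
    [0.005,0.005,0],
    [0,0,0],
    [0,0,0],
    [0,0,0],
    [0,0,0]
  ],
  "gripper": [74,74,0,0,0]
}}

```text
clock: 12.87
tcp_pos: [523.5, -68.4, 61.4]
ee_rot: [0.015, 1.566, -0.063]
force: [-0.1, -0.7, -1.6]
width: 48.9
```

Call:
{"fn": "step_arm", "kwargs": {
  "dp": [
    [0,0,0],
    [0,0,0],
    [0,0,0]
  ],
  "delta_rot": [
    [0,0,0],
    [0,0,0],
    [0,0,0]
  ],
  "gripper": [0,0,0]
}}

```text
clock: 13.12
tcp_pos: [523.6, -68.6, 61.8]
ee_rot: [-0.005, 1.566, -0.083]
force: [0.1, 0.1, -1.3]
width: 48.8
```

```bash
python3 -c "
from h import *
plan([(523,-68,120),(524,281,120)],-.08)"
```

```text
t 13.12 tcp [523.6 -68.6  61.8] w 48.8 F [ 0.1  0.1 -1.3] jaw -0.078 tilt 0.0053 rotvec [0.002 0.005 0.   ] j6 -0.27
(523, -68, 120) goal-frame mm [-58.2   0.5  -0.7] now-frame [-58.2   0.5  -0.4] n>= 2.0
(524, 281, 120) goal-frame mm [  0.  348.  -26.9] now-frame [-1.00e-01  3.48e+02 -2.63e+01] n>= 9.0
```

Call:
{"fn": "step_arm", "kwargs": {
  "dp": [
    [-0.02,0,0],
    [-0.03,0.01,-0.001],
    [-0.006,0.026,-0.002],
    [0,0.036,-0.003],
    [0,0.037,-0.003]
  ],
  "delta_rot": [
    [0,0.005,0],
    [0,0,0],
    [0,0,0],
    [0,0,0],
    [0,0,0]
  ],
  "gripper": [0,0,0,0,0]
}}

```text
clock: 13.53
tcp_pos: [525.7, 36.7, 119.5]
ee_rot: [-0.459, 1.569, -0.55]
force: [0.7, 0.4, -1.1]
width: 48.9
```

```bash
python3 -c "
from h import *
plan([(525,281,115)],-.08)"
```

```text
t 13.53 tcp [525.7  36.7 119.5] w 48.9 F [ 0.7  0.4 -1.1] jaw -0.091 tilt 0.0023 rotvec [-0.011  0.002  0.001] j6 -0.05
(525, 281, 115) goal-frame mm [  4.5 243.5 -20.2] now-frame [  4.2 243.3 -22.8] n>= 6.0
```

Call:
{"fn": "step_arm", "kwargs": {
  "dp": [
    [0,0.037,-0.004],
    [0,0.038,-0.003],
    [0,0.038,-0.003],
    [0,0.038,-0.003],
    [0,0.034,-0.003]
  ],
  "delta_rot": [
    [-0.01,0.002,0.001],
    [0,0,0],
    [0,0,0],
    [0,0,0],
    [0,0,0]
  ],
  "gripper": [0,0,0,0,0]
}}

```text
clock: 13.95
tcp_pos: [524.7, 230.0, 120.3]
ee_rot: [0.05, 1.569, -0.034]
force: [1.6, 0.3, -1.1]
width: 49.0
```

```bash
python3 -c "
from h import *
plan([(525,281,60)],-.08)"
```

```text
t 13.95 tcp [524.7 230.  120.3] w 49.0 F [ 1.6  0.3 -1.1] jaw -0.084 tilt 0.0019 rotvec [-0.004  0.002 -0.   ] j6 0.3
(525, 281, 60) goal-frame mm [60.3 50.9 -3.8] now-frame [60.3 50.9 -4.1] n>= 2.0
```

Call:
{"fn": "step_arm", "kwargs": {
  "dp": [
    [0.008,0.024,-0.002],
    [0.018,0.012,-0.001],
    [0.018,0.003,0],
    [0.008,0,0],
    [0,0,0]
  ],
  "delta_rot": [
    [-0.003,0.002,0],
    [0,0,0],
    [0,0,0],
    [0,0,0],
    [0,0,0]
  ],
  "gripper": [0,0,0,0,0]
}}

```text
clock: 14.37
tcp_pos: [524.1, 281.3, 67.4]
ee_rot: [0.721, 1.564, 0.651]
force: [-0.9, -0.5, -1.8]
width: 49.1
```

```bash
python3 -c "
from h import *
plan([(525,281,60)],-.08)"
```

```text
t 14.37 tcp [524.1 281.3  67.4] w 49.1 F [-0.9 -0.5 -1.8] jaw -0.069 tilt 0.0065 rotvec [ 0.011  0.005 -0.004] j6 0.37
(525, 281, 60) goal-frame mm [ 7.4 -0.3  0.9] now-frame [ 7.4 -0.3  0.8] n>= 1.0
```

Call:
{"fn": "step_arm", "kwargs": {
  "dp": [
    [0.004,0,0.001],
    [0.0015,0,0],
    [0,0,0]
  ],
  "delta_rot": [
    [0.008,0.005,-0.004],
    [0,0,0],
    [0,0,0]
  ],
  "gripper": [0,0,0]
}}

```text
clock: 14.62
tcp_pos: [525.2, 279.6, 61.8]
ee_rot: [-2.636, 1.569, -2.716]
force: [-0.4, 0.4, -1.9]
width: 48.7
```

Call:
{"fn": "step_arm", "kwargs": {
  "dp": [
    [0.001,0,0],
    [0.001,0,0]
  ],
  "delta_rot": [
    [0,0,0],
    [0,0,0]
  ],
  "gripper": [0,0]
}}

```text
clock: 14.78
tcp_pos: [526.5, 278.4, 60.9]
ee_rot: [-1.399, 1.57, -1.481]
force: [-0.4, -0.0, -2.1]
width: 49.0
```

Call:
{"fn": "step_arm", "kwargs": {
  "dp": [
    [0.001,0,0],
    [0.001,0,0]
  ],
  "delta_rot": [
    [0,0,0],
    [0,0,0]
  ],
  "gripper": [0,0]
}}

```text
clock: 14.95
tcp_pos: [527.4, 277.8, 59.9]
ee_rot: [0.128, 1.569, 0.044]
force: [-2.3, 0.0, 7.2]
width: 48.7
```

Call:
{"fn": "step_arm", "kwargs": {
  "dp": [
    [0,0,0],
    [0,0,0],
    [0,0,0],
    [0,0,0]
  ],
  "delta_rot": [
    [0,0,0],
    [0,0,0],
    [0,0,0],
    [0,0,0]
  ],
  "gripper": [50,70,74,74]
}}

```text
clock: 15.28
tcp_pos: [528.4, 277.7, 61.1]
ee_rot: [0.284, 1.566, 0.2]
force: [0.8, 0.3, -0.7]
width: 63.2
```

Call:
{"fn": "step_arm", "kwargs": {
  "dp": [
    [-0.03,0,0],
    [-0.038,0,0],
    [-0.036,0,0],
    [-0.016,0,0],
    [0,0,0]
  ],
  "delta_rot": [
    [0,0,0],
    [0,0,0],
    [0,0,0],
    [0,0,0],
    [0,0,0]
  ],
  "gripper": [74,74,74,74,74]
}}

```text
clock: 15.7
tcp_pos: [527.0, 277.5, 183.5]
ee_rot: [-2.452, 1.569, -2.535]
force: [0.8, -1.0, 0.4]
width: 63.0
```

```bash
python3 -c "
from h import *
plan([(608,41.5,110),(608,41.5,15)],1.394)
snap('side','s2');snap('top','t2')"
```

```text
t 15.7 tcp [527.  277.5 183.5] w 63.0 F [ 0.8 -1.   0.4] jaw -0.084 tilt 0.0017 rotvec [-1.478 -0.002 -0.   ] j6 0.38
(608, 41.5, 110) goal-frame mm [  73.5 -121.3 -218.1] now-frame [  73.6 -228.3  100.6] n>= 6.0
(608, 41.5, 15) goal-frame mm [95.  0.  0.] now-frame [95.   0.1  0.1] n>= 3.0
```

View pics/s2.png

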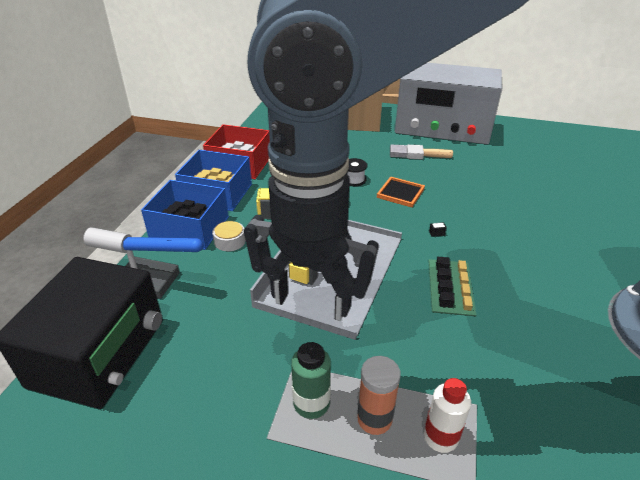

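View pics/t2.png

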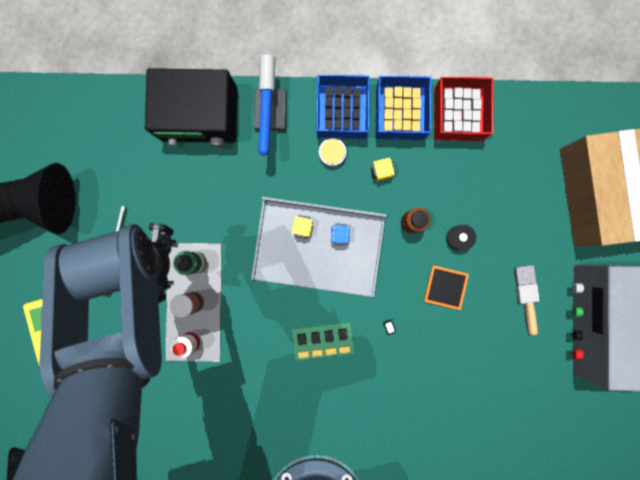

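All three stand upright on the mat: in the top view the can is at (187,262), the jar at (187,303) and the flux bottle at (185,345). The yellow (302,227) and blue (340,234) transformers are undisturbed and unobstructed now.

```bash
cat > m1.py <<'E'
from h import *
import sys
p=cv2.imread(sys.argv[1])[:,:,::-1]; hsv=cv2.cvtColor(np.ascontiguousarray(p),cv2.COLOR_RGB2HSV)
for nm,lo,hi in [("yel",20,35),("blue",100,120)]:
    m=((hsv[:,:,0]>=lo)&(hsv[:,:,0]<=hi)&(hsv[:,:,1]>120)&(hsv[:,:,2]>150)).astype(np.uint8)
    n,l,s,c=cv2.connectedComponentsWithStats(m)
    for i in range(1,n):
        if 60<s[i,4]<800 and 200<c[i][1]<260: 
            ys,xs=np.nonzero(l==i); P=plane("top",xs,ys,52)[:,:2].astype(np.float32); print(nm,s[i,4],c[i],cv2.minAreaRect(P),P.mean(0))
E
python3 m1.py pics/t2.png; python3 m1.py pics/top0.png
```

```text
yel 68 [306.67647059 230.30882353] ((598.8306884765625, 32.56379318237305), (23.24513053894043, 42.53569412231445), 37.47422409057617) [599.98645   30.754911]
blue 311 [339.89067524 233.76527331] ((594.6481323242188, -40.20863342285156), (36.15575408935547, 38.241573333740234), 1.1747485399246216) [594.07245  -39.984524]
yel 292 [302.21232877 226.26369863] ((608.692626953125, 40.72674560546875), (37.865848541259766, 36.4881706237793), 78.6423110961914) [608.40735   40.443775]
blue 319 [339.90909091 233.73667712] ((594.6480712890625, -40.20863342285156), (36.15575408935547, 38.241573333740234), 1.1747581958770752) [594.13403  -40.022346]
```

Call:
{"fn": "step_arm", "kwargs": {
  "dp": [
    [0,-0.02,0.009],
    [0,-0.021,0.006],
    [0,-0.022,0.004],
    [0,-0.022,0.001],
    [0,-0.022,-0.002]
  ],
  "delta_rot": [
    [-0.122,0,0],
    [-0.122,0,0],
    [-0.122,0,0],
    [-0.122,0,0],
    [-0.122,0,0]
  ],
  "gripper": [74,74,74,74,74]
}}

```text
clock: 16.22
tcp_pos: [554.4, 173.0, 170.3]
ee_rot: [2.756, 1.547, -2.982]
force: [0.2, -0.4, 0.1]
width: 63.3
```

Call:
{"fn": "step_arm", "kwargs": {
  "dp": [
    [0.006,-0.022,-0.004],
    [0.006,-0.021,-0.007],
    [0.006,-0.02,-0.009],
    [0.006,-0.0185,-0.0115],
    [0.006,-0.017,-0.014]
  ],
  "delta_rot": [
    [-0.122,0,0],
    [-0.122,0,0],
    [-0.122,0,0],
    [-0.122,0,0],
    [-0.122,0,0]
  ],
  "gripper": [70,70,70,70,70]
}}

```text
clock: 16.63
tcp_pos: [586.7, 64.6, 127.4]
ee_rot: [2.053, 1.528, -3.061]
force: [0.8, 0.1, -0.2]
width: 59.8
```

```bash
python3 -c "
from h import *
plan([(608.3,41,110),(608,41,15)],1.386)"
```

```text
t 16.63 tcp [586.7  64.6 127.4] w 59.8 F [ 0.8  0.1 -0.2] jaw 1.169 tilt 0.0426 rotvec [-0.217 -0.016 -0.04 ] j6 -1.24
(608.3, 41, 110) goal-frame mm [ 17.4 -25.5 -19.2] now-frame [ 16.6 -29.7 -12.9] n>= 1.0
(608, 41, 15) goal-frame mm [95.   0.3 -0.1] now-frame [94.9 -3.3  1.8] n>= 3.0
```

Tilt has crept to 0.04; I'll correct it while finishing the turn.

Call:
{"fn": "step_arm", "kwargs": {
  "dp": [
    [0.002,-0.015,-0.007],
    [0.002,-0.009,-0.006],
    [0,0,0],
    [0,0,0]
  ],
  "delta_rot": [
    [-0.11,-0.016,-0.04],
    [-0.09,0,0],
    [0,0,0],
    [0,0,0]
  ],
  "gripper": [70,70,70,70]
}}

```text
clock: 16.97
tcp_pos: [599.9, 38.1, 111.1]
ee_rot: [1.823, 1.554, -3.087]
force: [-0.6, 0.8, -0.5]
width: 59.8
```

```bash
python3 -c "
from h import *
plan([(608.3,41,110),(608,41,15)],1.386)"
```

```text
t 16.97 tcp [599.9  38.1 111.1] w 59.8 F [-0.6  0.8 -0.5] jaw 1.373 tilt 0.0169 rotvec [-0.013 -0.004 -0.016] j6 -1.49
(608.3, 41, 110) goal-frame mm [ 1.1 -7.8  4.4] now-frame [ 0.9 -7.7  4.5] n>= 1.0
(608, 41, 15) goal-frame mm [95.   0.3 -0.1] now-frame [95.  -1.3  0.3] n>= 3.0
```

Call:
{"fn": "step_arm", "kwargs": {
  "dp": [
    [0.012,-0.008,0.004],
    [0.012,0,0],
    [0.003,0,0],
    [0,0,0]
  ],
  "delta_rot": [
    [-0.01,-0.004,-0.016],
    [0,0,0],
    [0,0,0],
    [0,0,0]
  ],
  "gripper": [70,70,70,70]
}}

```text
clock: 17.3
tcp_pos: [604.0, 43.0, 79.0]
ee_rot: [1.615, 1.561, 2.993]
force: [0.3, 0.6, -0.1]
width: 59.8
```

```bash
python3 -c "
from h import *
plan([(608.3,41,17)],1.386)"
```

```text
t 17.3 tcp [604.  43.  79.] w 59.8 F [ 0.3  0.6 -0.1] jaw 1.378 tilt 0.0095 rotvec [-0.008 -0.    -0.009] j6 -1.49
(608.3, 41, 17) goal-frame mm [62.  -4.6 -1.2] now-frame [62.  -5.2 -1.1] n>= 2.0
```

Call:
{"fn": "step_arm", "kwargs": {
  "dp": [
    [0.01,-0.005,-0.001],
    [0.01,0,0],
    [0,0,0]
  ],
  "delta_rot": [
    [-0.008,0,-0.009],
    [0,0,0],
    [0,0,0]
  ],
  "gripper": [70,70,70]
}}

```text
clock: 17.55
tcp_pos: [606.8, 43.0, 58.0]
ee_rot: [1.74, 1.567, 3.126]
force: [-0.7, 0.3, -0.5]
width: 60.0
```

```bash
python3 -c "
from h import *
plan([(608.3,41,17)],1.386)
snap('side','s3')"
```

```text
t 17.55 tcp [606.8  43.   58. ] w 60.0 F [-0.7  0.3 -0.5] jaw 1.386 tilt 0.0034 rotvec [ 0.    -0.001 -0.003] j6 -1.5
(608.3, 41, 17) goal-frame mm [41.  -1.9 -1.7] now-frame [41.  -2.  -1.6] n>= 1.0
```

View pics/s3.png

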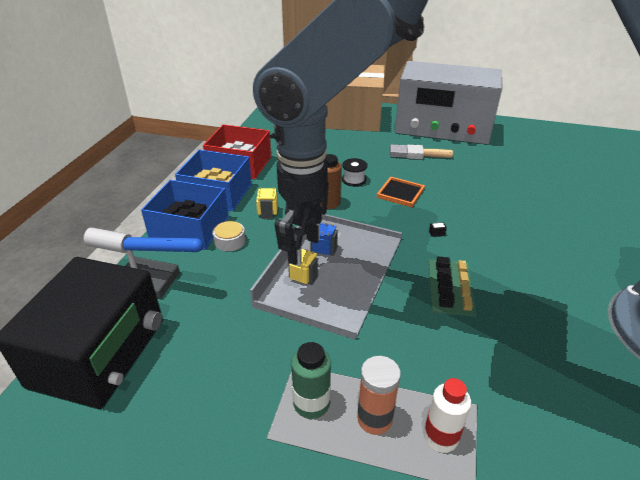

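The fingers straddle the yellow transformer (303,265) and stay clear of the blue one (325,238). I'll lower and close.

Call:
{"fn": "step_arm", "kwargs": {
  "dp": [
    [0.016,-0.002,-0.0015],
    [0.015,0,0],
    [0.003,0,0],
    [0,0,0]
  ],
  "delta_rot": [
    [0,0,-0.003],
    [0,0,0],
    [0,0,0],
    [0,0,0]
  ],
  "gripper": [70,70,70,70]
}}

```text
clock: 17.93
tcp_pos: [610.3, 41.8, 26.6]
ee_rot: [-1.602, 1.566, -0.216]
force: [-0.2, 0.3, 0.6]
width: 59.9
```

```bash
python3 -c "
from h import *
plan([(608.3,41,17)],1.386)"
```

```text
t 17.93 tcp [610.3  41.8  26.6] w 59.9 F [-0.2  0.3  0.6] jaw 1.386 tilt 0.0047 rotvec [-0.    -0.     0.005] j6 -1.5
(608.3, 41, 17) goal-frame mm [ 9.6  1.8 -1.1] now-frame [ 9.6  1.9 -1.1] n>= 1.0
```

Call:
{"fn": "step_arm", "kwargs": {
  "dp": [
    [0.006,0.001,-0.001],
    [0.003,0,0],
    [0,0,0],
    [0,0,0],
    [0,0,0]
  ],
  "delta_rot": [
    [0,0,0.005],
    [0,0,0],
    [0,0,0],
    [0,0,0],
    [0,0,0]
  ],
  "gripper": [70,70,70,0,0]
}}

```text
clock: 18.35
tcp_pos: [610.6, 41.1, 19.9]
ee_rot: [-1.47, 1.568, -0.085]
force: [-0.3, 0.0, -1.0]
width: 39.3
```

Call:
{"fn": "step_arm", "kwargs": {
  "dp": [
    [0,0,0],
    [0,0,0],
    [0,0,0],
    [0,0,0]
  ],
  "delta_rot": [
    [0,0,0],
    [0,0,0],
    [0,0,0],
    [0,0,0]
  ],
  "gripper": [0,0,0,0]
}}

```text
clock: 18.68
tcp_pos: [610.0, 41.1, 19.8]
ee_rot: [-1.482, 1.569, -0.096]
force: [0.2, 0.3, -2.9]
width: 39.2
```

```bash
python3 -c "
from h import *
plan([(608.3,41,150),(483,-275,150)],1.386)"
```

```text
t 18.68 tcp [610.   41.1  19.8] w 39.2 F [ 0.2  0.3 -2.9] jaw 1.386 tilt 0.0022 rotvec [-0.     0.     0.002] j6 -1.5
(608.3, 41, 150) goal-frame mm [-130.2    1.7   -0.5] now-frame [-130.2    1.4   -0.4] n>= 4.0
(483, -275, 150) goal-frame mm [   0.    65.1 -333.6] now-frame [-2.000e-01  6.500e+01 -3.337e+02] n>= 8.0
```

Call:
{"fn": "step_arm", "kwargs": {
  "dp": [
    [-0.02,0,0],
    [-0.035,0,0],
    [-0.035,0,0],
    [-0.012,0.004,-0.018],
    [0,0.006,-0.032]
  ],
  "delta_rot": [
    [0,0,0],
    [0,0,0],
    [0,0,0],
    [0,0,0],
    [0,0,0]
  ],
  "gripper": [0,0,0,0,0]
}}

```text
clock: 19.1
tcp_pos: [589.7, -2.3, 122.1]
ee_rot: [1.31, 1.566, 2.702]
force: [1.1, -1.4, -2.9]
width: 39.6
```

```bash
python3 -c "
from h import *
plan([(484.5,-275,100)],1.386)"
```

```text
t 19.1 tcp [589.7  -2.3 122.1] w 39.6 F [ 1.1 -1.4 -2.9] jaw 1.392 tilt 0.005 rotvec [ 0.006  0.001 -0.005] j6 -1.59
(484.5, -275, 100) goal-frame mm [  22.1   53.3 -287.4] now-frame [  22.    54.8 -287.1] n>= 7.0
```

Call:
{"fn": "step_arm", "kwargs": {
  "dp": [
    [0,0.0075,-0.038],
    [0,0.0075,-0.038],
    [0,0.0075,-0.038],
    [0,0.0075,-0.038],
    [0,0.0075,-0.038]
  ],
  "delta_rot": [
    [0.005,0,-0.004],
    [0,0,0],
    [0,0,0],
    [0,0,0],
    [0,0,0]
  ],
  "gripper": [0,0,0,0,0]
}}

```text
clock: 19.52
tcp_pos: [517.6, -185.7, 124.7]
ee_rot: [-1.429, 1.564, -0.033]
force: [0.5, -0.6, -2.7]
width: 39.5
```

```bash
python3 -c "
from h import *
plan([(484.5,-275,80)],1.386)"
```

```text
t 19.52 tcp [ 517.6 -185.7  124.7] w 39.5 F [ 0.5 -0.6 -2.7] jaw 1.396 tilt 0.0064 rotvec [0.01  0.001 0.006] j6 -1.95
(484.5, -275, 80) goal-frame mm [ 44.7  16.2 -93.8] now-frame [ 44.5  17.4 -93.7] n>= 3.0
```

Call:
{"fn": "step_arm", "kwargs": {
  "dp": [
    [0.002,0.006,-0.034],
    [0.004,0.005,-0.028],
    [0.008,0.003,-0.017],
    [0.006,0,-0.004],
    [0,0,0]
  ],
  "delta_rot": [
    [0.01,0.001,0.005],
    [0,0,0],
    [0,0,0],
    [0,0,0],
    [0,0,0]
  ],
  "gripper": [0,0,0,0,0]
}}

```text
clock: 19.93
tcp_pos: [483.9, -277.3, 104.4]
ee_rot: [-2.408, 1.566, -1.033]
force: [0.2, 0.8, -2.6]
width: 39.2
```

```bash
python3 -c "
from h import *
plan([(484.5,-275,50)],1.37)"
```

```text
t 19.93 tcp [ 483.9 -277.3  104.4] w 39.2 F [ 0.2  0.8 -2.6] jaw 1.375 tilt 0.0049 rotvec [ 0.005 -0.004  0.003] j6 -2.09
(484.5, -275, 50) goal-frame mm [54.4 -0.1  2.4] now-frame [54.4  0.   2.6] n>= 2.0
```

Call:
{"fn": "step_arm", "kwargs": {
  "dp": [
    [0.018,0,0.002],
    [0.02,0,0],
    [0.01,0,0],
    [0,0,0]
  ],
  "delta_rot": [
    [0,-0.004,0.003],
    [0,0,0],
    [0,0,0],
    [0,0,0]
  ],
  "gripper": [0,0,0,0]
}}

```text
clock: 20.27
tcp_pos: [485.8, -272.9, 55.7]
ee_rot: [-0.796, 1.569, 0.58]
force: [0.0, 0.2, -2.9]
width: 39.4
```

```bash
python3 -c "
from h import *
plan([(484.5,-275,20)],1.37);snap('side','s4');snap('top','t4')"
python3 - <<'E'
import cv2
p=cv2.imread("pics/s4.png")[120:280,320:500];cv2.imwrite("pics/s4c.png",cv2.resize(p,None,fx=3,fy=3))
E
```

```text
t 20.27 tcp [ 485.8 -272.9   55.7] w 39.4 F [ 0.   0.2 -2.9] jaw 1.376 tilt 0.0019 rotvec [0.006 0.001 0.001] j6 -2.09
(484.5, -275, 20) goal-frame mm [35.7  0.9 -2.4] now-frame [35.7  0.9 -2.4] n>= 1.0
```

View pics/s4c.png

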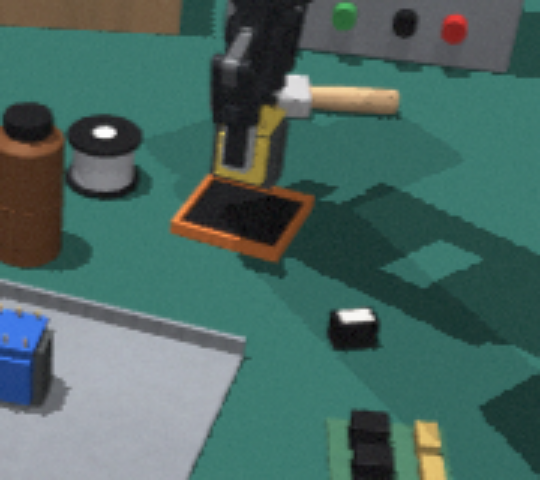

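View pics/t4.png

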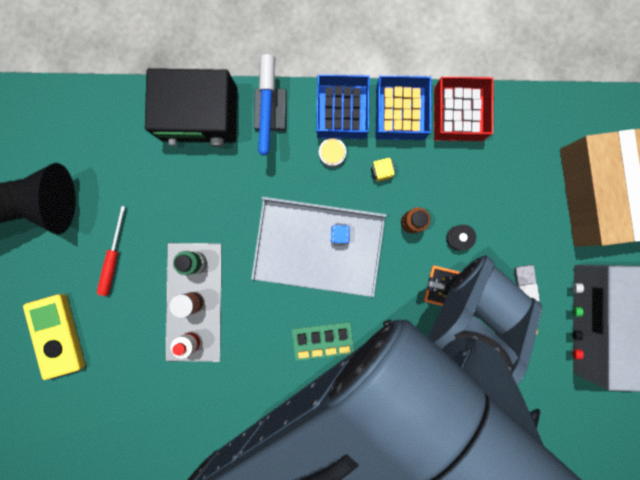

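The yellow transformer is held upright just above the tray (tray centre about (447,288) in the top view), and nothing else has moved. Lowering.

Call:
{"fn": "step_arm", "kwargs": {
  "dp": [
    [0.014,0.001,-0.002],
    [0.013,0,0],
    [0.002,0,0],
    [0,0,0]
  ],
  "delta_rot": [
    [0.004,0,0],
    [0,0,0],
    [0,0,0],
    [0,0,0]
  ],
  "gripper": [0,0,0,0]
}}

```text
clock: 20.7
tcp_pos: [489.2, -275.3, 31.9]
ee_rot: [-1.921, 1.559, -0.545]
force: [0.5, 0.5, -2.3]
width: 39.5
```

```bash
python3 -c "
from h import *
plan([(484.5,-275,20)],1.37)"
```

```text
t 20.7 tcp [ 489.2 -275.3   31.9] w 39.5 F [ 0.5  0.5 -2.3] jaw 1.376 tilt 0.0117 rotvec [ 0.006 -0.004  0.011] j6 -2.09
(484.5, -275, 20) goal-frame mm [11.9  4.7 -0.7] now-frame [11.9  4.8 -0.6] n>= 1.0
```

Call:
{"fn": "step_arm", "kwargs": {
  "dp": [
    [0.006,0.0055,0],
    [0.003,0,0],
    [0,0,0]
  ],
  "delta_rot": [
    [0,-0.004,0.011],
    [0,0,0],
    [0,0,0]
  ],
  "gripper": [0,0,0]
}}

```text
clock: 20.95
tcp_pos: [485.1, -274.6, 24.9]
ee_rot: [-2.161, 1.567, -0.784]
force: [0.7, 0.3, -2.6]
width: 39.3
```

```bash
python3 -c "
from h import *
plan([(484.5,-275,20)],1.37)"
```

```text
t 20.95 tcp [ 485.1 -274.6   24.9] w 39.3 F [ 0.7  0.3 -2.6] jaw 1.377 tilt 0.0033 rotvec [ 0.007 -0.002  0.003] j6 -2.09
(484.5, -275, 20) goal-frame mm [ 4.9  0.5 -0.5] now-frame [ 4.9  0.5 -0.5] n>= 1.0
```

Call:
{"fn": "step_arm", "kwargs": {
  "dp": [
    [0.003,0.001,0],
    [0.001,0,0]
  ],
  "delta_rot": [
    [0,-0.002,0.003],
    [0,0,0]
  ],
  "gripper": [0,0]
}}

```text
clock: 21.12
tcp_pos: [484.4, -274.7, 21.5]
ee_rot: [-2.078, 1.57, -0.701]
force: [-1.4, -0.3, -2.7]
width: 39.1
```

Call:
{"fn": "step_arm", "kwargs": {
  "dp": [
    [0.001,0,0]
  ],
  "delta_rot": [
    [0,0,0]
  ],
  "gripper": [0]
}}

```text
clock: 21.2
tcp_pos: [484.5, -274.9, 20.6]
ee_rot: [-2.069, 1.569, -0.692]
force: [0.3, 1.0, -2.1]
width: 39.3
```

Call:
{"fn": "step_arm", "kwargs": {
  "dp": [
    [0.001,0,0]
  ],
  "delta_rot": [
    [0,0,0]
  ],
  "gripper": [0]
}}

```text
clock: 21.28
tcp_pos: [484.5, -275.0, 19.7]
ee_rot: [-2.048, 1.569, -0.671]
force: [-1.9, 2.0, 10.9]
width: 39.6
```

Call:
{"fn": "step_arm", "kwargs": {
  "dp": [
    [0.001,0,0]
  ],
  "delta_rot": [
    [0,0,0]
  ],
  "gripper": [0]
}}

```text
clock: 21.37
tcp_pos: [484.5, -274.9, 19.7]
ee_rot: [-2.032, 1.569, -0.655]
force: [-3.2, 2.2, 13.6]
width: 39.5
```

Call:
{"fn": "step_arm", "kwargs": {
  "dp": [
    [0,0,0],
    [0,0,0],
    [0,0,0],
    [0,0,0]
  ],
  "delta_rot": [
    [0,0,0],
    [0,0,0],
    [0,0,0],
    [0,0,0]
  ],
  "gripper": [52,60,62,62]
}}

```text
clock: 21.7
tcp_pos: [485.7, -276.1, 21.2]
ee_rot: [-2.073, 1.565, -0.697]
force: [-0.6, 0.8, -0.2]
width: 53.3
```

Call:
{"fn": "step_arm", "kwargs": {
  "dp": [
    [-0.02,0,0],
    [-0.035,0,0],
    [-0.038,0,0],
    [-0.036,0,0],
    [-0.01,0,0]
  ],
  "delta_rot": [
    [0,0,0],
    [0,0,0],
    [0,0,0],
    [0,0,0],
    [0,0,0]
  ],
  "gripper": [62,62,62,62,62]
}}

```text
clock: 22.12
tcp_pos: [483.2, -274.3, 160.6]
ee_rot: [1.028, 1.564, 2.404]
force: [0.4, 0.3, -0.1]
width: 52.6
```

```bash
python3 -c "
from h import *
plan([(525,278,185)],-.08);snap('side','s5')"
python3 - <<'E'
import cv2
p=cv2.imread("pics/s5.png")[120:280,320:500];cv2.imwrite("pics/s5c.png",cv2.resize(p,None,fx=3,fy=3))
E
```

```text
t 22.12 tcp [ 483.2 -274.3  160.6] w 52.6 F [ 0.4  0.3 -0.1] jaw 1.376 tilt 0.0064 rotvec [ 1.456e+00 -1.000e-03 -7.000e-03] j6 -2.09
(525, 278, 185) goal-frame mm [-24.4 553.8  -2.4] now-frame [-22.2  65.9 550. ] n>= 14.0
```

View pics/s5c.png

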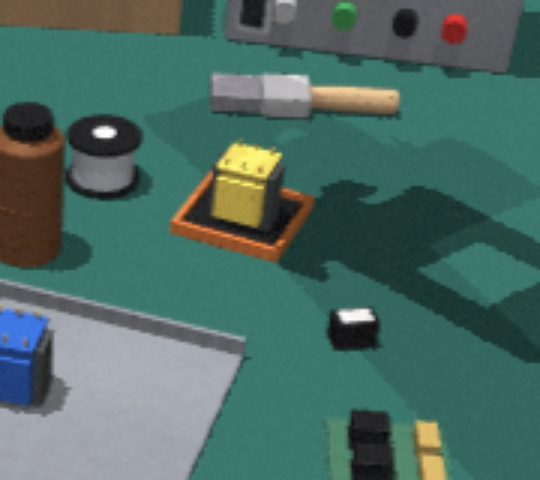

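The transformer sits flat inside the orange tray, with similar margins on all sides. I'm going back for the containers.

Call:
{"fn": "step_arm", "kwargs": {
  "dp": [
    [-0.006,0.0045,0.0375],
    [-0.006,0.009,0.037],
    [-0.006,0.0135,0.0355],
    [-0.004,0.0175,0.0335],
    [0,0.0215,0.031]
  ],
  "delta_rot": [
    [0.121,0,-0.007],
    [0.121,0,0],
    [0.121,0,0],
    [0.121,0,0],
    [0.121,0,0]
  ],
  "gripper": [74,74,74,74,74]
}}

```text
clock: 22.58
tcp_pos: [499.9, -95.7, 182.4]
ee_rot: [-1.273, 1.56, -0.503]
force: [0.4, -0.2, 0.0]
width: 63.3
```

Call:
{"fn": "step_arm", "kwargs": {
  "dp": [
    [0,0.025,0.0285],
    [0,0.0285,0.025],
    [0,0.0315,0.0215],
    [0,0.0335,0.0175],
    [0,0.0355,0.0135]
  ],
  "delta_rot": [
    [0.121,0,0],
    [0.121,0,0],
    [0.121,0,0],
    [0.121,0,0],
    [0.121,0,0]
  ],
  "gripper": [74,74,74,74,74]
}}

```text
clock: 23.0
tcp_pos: [507.5, 82.2, 177.8]
ee_rot: [-1.015, 1.565, -0.805]
force: [0.7, -0.1, -0.5]
width: 63.5
```

```bash
python3 -c "
from h import *
plan([(525,278,185)],-.08)"
```

```text
t 23.0 tcp [507.5  82.2 177.8] w 63.5 F [ 0.7 -0.1 -0.5] jaw 0.21 tilt 0.006 rotvec [0.29  0.004 0.005] j6 -0.26
(525, 278, 185) goal-frame mm [ -7.2 196.6   1.8] now-frame [ -8.  187.8  57.9] n>= 5.0
```

Call:
{"fn": "step_arm", "kwargs": {
  "dp": [
    [-0.002,0.036,0.011],
    [-0.002,0.037,0.0075],
    [-0.002,0.038,0.004],
    [0,0.036,0],
    [0,0.022,0]
  ],
  "delta_rot": [
    [0.1,0,0.005],
    [0.1,0,0],
    [0.08,0,0],
    [0,0,0],
    [0,0,0]
  ],
  "gripper": [74,74,74,74,74]
}}

```text
clock: 23.42
tcp_pos: [519.1, 263.3, 178.1]
ee_rot: [-3.105, 1.565, 3.091]
force: [1.3, -0.1, 0.2]
width: 63.1
```

```bash
python3 -c "
from h import *
plan([(525,278,185)],-.08)"
```

```text
t 23.42 tcp [519.1 263.3 178.1] w 63.1 F [ 1.3 -0.1  0.2] jaw -0.088 tilt 0.0058 rotvec [-0.008 -0.006  0.   ] j6 0.36
(525, 278, 185) goal-frame mm [-6.9 15.2  4.7] now-frame [-7.  15.2  4.5] n>= 1.0
```

Call:
{"fn": "step_arm", "kwargs": {
  "dp": [
    [0,0.005,0.007],
    [0,0,0],
    [0,0,0]
  ],
  "delta_rot": [
    [-0.006,-0.006,0],
    [0,0,0],
    [0,0,0]
  ],
  "gripper": [74,74,74]
}}

```text
clock: 23.67
tcp_pos: [525.0, 272.7, 174.6]
ee_rot: [-2.856, 1.568, -2.93]
force: [-0.1, -1.1, 0.0]
width: 63.4
```

```bash
cat > m2.py <<'E'
from h import *
plan([(527.5,278,120)],-.08)
p,d=snap('top','t6'); C=cloud("top",d); hsv=cv2.cvtColor(p,cv2.COLOR_RGB2HSV)
Z=C[:,:,2]
m=np.zeros((480,640),bool); m[260:315,420:475]=True; m&=(abs(Z-52)<9)
ys,xs=np.nonzero(m); P=plane("top",xs,ys,52)[:,:2].astype(np.float32); print("yel",m.sum(),np.median(Z[m]),cv2.minAreaRect(P),P.mean(0))
m=(hsv[:,:,0]<18)&(hsv[:,:,1]>150)&(hsv[:,:,2]>80); m[:, :420]=0;m[:,475:]=0;m[:260]=0;m[315:]=0
cs=np.argwhere(m)[:,::-1]; print("tray",cv2.minAreaRect(plane("top",cs[:,0],cs[:,1],10)[:,:2].astype(np.float32)))
for nm,zt,(u,v) in [("can",111,(187,262)),("jar",107,(185,305)),("flux",111,(182,346))]:
    m=np.zeros((480,640),bool); m[v-18:v+18,u-18:u+18]=1; m&=abs(Z-zt)<8
    if m.sum()>20: ys,xs=np.nonzero(m); (cx,cy),r=cv2.minEnclosingCircle(np.stack([xs,ys],1).astype(np.float32)); print(nm,m.sum(),plane("top",cx,cy,zt)[0].round(1),r)
E
python3 m2.py
```

```text
t 23.67 tcp [525.  272.7 174.6] w 63.4 F [-0.1 -1.1  0. ] jaw -0.073 tilt 0.003 rotvec [ 0.007 -0.003  0.001] j6 0.36
(527.5, 278, 120) goal-frame mm [54.6  5.5  2.1] now-frame [54.6  5.5  2.3] n>= 2.0
yel 368 52.49948200403867 ((482.85675048828125, -272.56243896484375), (40.5391960144043, 45.57288360595703), 78.68766784667969) [ 482.55774 -273.40213]
tray ((482.78900146484375, -275.30810546875), (81.09398651123047, 80.24190521240234), 77.63844299316406)
can 233 [525.9 276.4 111. ] 8.749262809753418
jar 432 [439.  278.1 107. ] 11.923970222473145
flux 143 [353.4 280.  111. ] 6.946321964263916
```

View pics/t6.png

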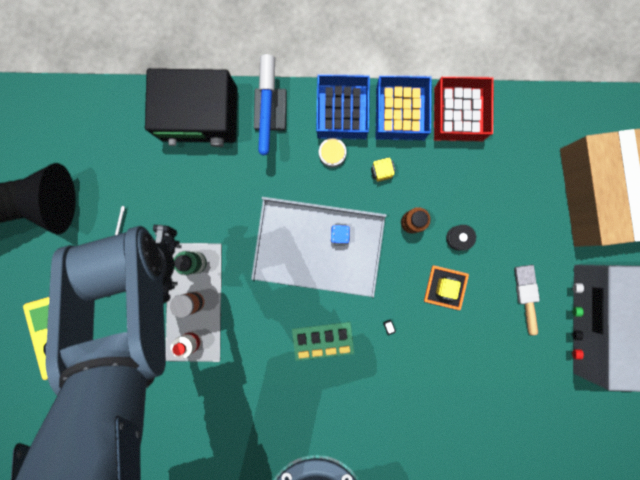

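The transformer is in the tray, about 3 mm from its centre by the top view ((450,289) within the tray at (447,288)). The containers are on the mat with the can at (187,262). I'll now grip the can.

Call:
{"fn": "step_arm", "kwargs": {
  "dp": [
    [0.018,0.005,0.002],
    [0.018,0,0],
    [0.006,0,0],
    [0,0,0]
  ],
  "delta_rot": [
    [0.005,-0.003,0],
    [0,0,0],
    [0,0,0],
    [0,0,0]
  ],
  "gripper": [74,74,74,74]
}}

```text
clock: 24.05
tcp_pos: [528.0, 270.9, 131.5]
ee_rot: [-1.711, 1.568, -1.798]
force: [0.4, 0.1, -0.6]
width: 63.0
```

```bash
python3 -c "
from h import *
plan([(527,278,60)],-.08)"
```

```text
t 24.05 tcp [528.  270.9 131.5] w 63.0 F [ 0.4  0.1 -0.6] jaw -0.087 tilt 0.0027 rotvec [-0.007 -0.     0.003] j6 0.38
(527, 278, 60) goal-frame mm [71.5  7.  -1.6] now-frame [71.5  7.2 -1.6] n>= 2.0
```

Call:
{"fn": "step_arm", "kwargs": {
  "dp": [
    [0.012,0.007,-0.001],
    [0.012,0,0],
    [0,0,0]
  ],
  "delta_rot": [
    [-0.005,0,0.003],
    [0,0,0],
    [0,0,0]
  ],
  "gripper": [74,74,74]
}}

```text
clock: 24.3
tcp_pos: [528.7, 275.9, 107.2]
ee_rot: [0.954, 1.569, 0.868]
force: [0.1, 0.2, -0.3]
width: 63.3
```

```bash
python3 -c "
from h import *
plan([(527,278,60)],-.08)"
```

```text
t 24.3 tcp [528.7 275.9 107.2] w 63.3 F [ 0.1  0.2 -0.3] jaw -0.086 tilt 0.0014 rotvec [-0.006  0.001 -0.001] j6 0.38
(527, 278, 60) goal-frame mm [47.2  2.  -1.9] now-frame [47.2  1.9 -1.9] n>= 2.0
```

Call:
{"fn": "step_arm", "kwargs": {
  "dp": [
    [0.018,0.002,-0.002],
    [0.018,0,0],
    [0.005,0,0],
    [0,0,0]
  ],
  "delta_rot": [
    [-0.005,0,0],
    [0,0,0],
    [0,0,0],
    [0,0,0]
  ],
  "gripper": [74,74,74,74]
}}

```text
clock: 24.63
tcp_pos: [529.3, 278.4, 67.2]
ee_rot: [0.572, 1.564, 0.49]
force: [-0.2, 0.1, 0.0]
width: 63.1
```

```bash
python3 -c "
from h import *
plan([(527,278,60)],-.08)"
```

```text
t 24.63 tcp [529.3 278.4  67.2] w 63.1 F [-0.2  0.1  0. ] jaw -0.082 tilt 0.0064 rotvec [-0.002  0.005 -0.003] j6 0.38
(527, 278, 60) goal-frame mm [ 7.2 -0.5 -2.2] now-frame [ 7.2 -0.6 -2.3] n>= 1.0
```

Call:
{"fn": "step_arm", "kwargs": {
  "dp": [
    [0.006,0,-0.002],
    [0,0,0],
    [0,0,0],
    [0,0,0],
    [0,0,0]
  ],
  "delta_rot": [
    [0,0.005,-0.003],
    [0,0,0],
    [0,0,0],
    [0,0,0],
    [0,0,0]
  ],
  "gripper": [74,74,0,0,0]
}}

```text
clock: 25.05
tcp_pos: [528.8, 279.1, 63.9]
ee_rot: [0.46, 1.566, 0.377]
force: [-0.7, 0.5, -2.7]
width: 48.8
```

Call:
{"fn": "step_arm", "kwargs": {
  "dp": [
    [0,0,0],
    [0,0,0],
    [0,0,0]
  ],
  "delta_rot": [
    [0,0,0],
    [0,0,0],
    [0,0,0]
  ],
  "gripper": [0,0,0]
}}

```text
clock: 25.3
tcp_pos: [529.1, 279.2, 64.5]
ee_rot: [0.438, 1.565, 0.356]
force: [-0.4, -0.5, -1.2]
width: 48.3
```

```bash
python3 -c "
from h import *
plan([(527,278,110),(523.6,-68.6,110)],-.08)"
```

```text
t 25.3 tcp [529.1 279.2  64.5] w 48.3 F [-0.4 -0.5 -1.2] jaw -0.082 tilt 0.0056 rotvec [-0.002  0.005 -0.002] j6 0.38
(527, 278, 110) goal-frame mm [-45.5  -1.4  -2. ] now-frame [-45.5  -1.3  -1.8] n>= 2.0
(523.6, -68.6, 110) goal-frame mm [   0.  -345.8   24.3] now-frame [  -0.7 -345.7   25.1] n>= 9.0
```

Call:
{"fn": "step_arm", "kwargs": {
  "dp": [
    [-0.02,0,0],
    [-0.03,-0.01,0.001],
    [-0.006,-0.026,0.002],
    [0,-0.036,0.003],
    [0,-0.037,0.003]
  ],
  "delta_rot": [
    [0,0.005,-0.002],
    [0,0,0],
    [0,0,0],
    [0,0,0],
    [0,0,0]
  ],
  "gripper": [0,0,0,0,0]
}}

```text
clock: 25.72
tcp_pos: [529.4, 173.5, 122.1]
ee_rot: [0.758, 1.568, 0.687]
force: [0.8, -0.4, -1.7]
width: 48.9
```

```bash
python3 -c "
from h import *
plan([(524,-67.5,110)],-.08)"
```

```text
t 25.72 tcp [529.4 173.5 122.1] w 48.9 F [ 0.8 -0.4 -1.7] jaw -0.071 tilt 0.003 rotvec [ 0.009  0.002 -0.002] j6 0.19
(524, -67.5, 110) goal-frame mm [  12.1 -240.7   13.8] now-frame [  11.6 -240.8   11.7] n>= 6.0
```

Call:
{"fn": "step_arm", "kwargs": {
  "dp": [
    [0,-0.037,0.002],
    [0,-0.037,0.002],
    [0,-0.037,0.002],
    [0,-0.037,0.002],
    [0,-0.034,0.002]
  ],
  "delta_rot": [
    [0.008,0.002,-0.002],
    [0,0,0],
    [0,0,0],
    [0,0,0],
    [0,0,0]
  ],
  "gripper": [0,0,0,0,0]
}}

```text
clock: 26.13
tcp_pos: [525.5, -16.0, 123.7]
ee_rot: [0.007, 1.566, -0.069]
force: [0.3, 0.4, -1.4]
width: 49.0
```

```bash
python3 -c "
from h import *
plan([(524,-67.5,110)],-.08)"
```

```text
t 26.13 tcp [525.5 -16.  123.7] w 49.0 F [ 0.3  0.4 -1.4] jaw -0.076 tilt 0.0048 rotvec [ 0.004  0.005 -0.   ] j6 -0.17
(524, -67.5, 110) goal-frame mm [ 13.7 -51.5   2.7] now-frame [ 13.7 -51.5   2.4] n>= 2.0
```

Call:
{"fn": "step_arm", "kwargs": {
  "dp": [
    [0.008,-0.024,0.001],
    [0.018,-0.012,0.001],
    [0.016,-0.003,0],
    [0.006,0,0],
    [0,0,0]
  ],
  "delta_rot": [
    [0.003,0.005,0],
    [0,0,0],
    [0,0,0],
    [0,0,0],
    [0,0,0]
  ],
  "gripper": [0,0,0,0,0]
}}

```text
clock: 26.55
tcp_pos: [527.2, -67.3, 76.2]
ee_rot: [-0.426, 1.562, -0.516]
force: [-0.0, 0.1, -0.5]
width: 48.8
```

```bash
python3 -c "
from h import *
plan([(524,-67.5,65.5)],-.08)"
```

```text
t 26.55 tcp [527.2 -67.3  76.2] w 48.8 F [-0.   0.1 -0.5] jaw -0.091 tilt 0.0089 rotvec [-0.011  0.008  0.004] j6 -0.24
(524, -67.5, 65.5) goal-frame mm [10.7 -0.4 -3.1] now-frame [10.6 -0.4 -3.2] n>= 1.0
```

Call:
{"fn": "step_arm", "kwargs": {
  "dp": [
    [0.005,0,-0.003],
    [0.003,0,0],
    [0,0,0]
  ],
  "delta_rot": [
    [-0.008,0.008,0.004],
    [0,0,0],
    [0,0,0]
  ],
  "gripper": [0,0,0]
}}

```text
clock: 26.8
tcp_pos: [524.2, -65.6, 68.3]
ee_rot: [1.951, 1.57, 1.871]
force: [0.5, 0.5, -1.4]
width: 49.0
```

```bash
python3 -c "
from h import *
plan([(524,-67.5,65.5)],-.08)"
```

```text
t 26.8 tcp [524.2 -65.6  68.3] w 49.0 F [ 0.5  0.5 -1.4] jaw -0.08 tilt 0.001 rotvec [ 0.    -0.    -0.001] j6 -0.26
(524, -67.5, 65.5) goal-frame mm [ 2.8 -1.9 -0.1] now-frame [ 2.8 -1.9 -0.1] n>= 1.0
```

Call:
{"fn": "step_arm", "kwargs": {
  "dp": [
    [0.001,-0.002,0],
    [0.001,-0.001,0]
  ],
  "delta_rot": [
    [0,0,0],
    [0,0,0]
  ],
  "gripper": [0,0]
}}

```text
clock: 26.97
tcp_pos: [524.4, -67.3, 67.0]
ee_rot: [0.771, 1.57, 0.694]
force: [-0.8, 1.1, -1.8]
width: 48.5
```

Call:
{"fn": "step_arm", "kwargs": {
  "dp": [
    [0.001,0,0],
    [0.001,0,0]
  ],
  "delta_rot": [
    [0,0,0],
    [0,0,0]
  ],
  "gripper": [0,0]
}}

```text
clock: 27.13
tcp_pos: [524.9, -67.0, 65.5]
ee_rot: [0.135, 1.568, 0.059]
force: [0.8, 0.0, -1.7]
width: 48.9
```

Call:
{"fn": "step_arm", "kwargs": {
  "dp": [
    [0.001,0,0],
    [0.001,0,0]
  ],
  "delta_rot": [
    [0,0,0],
    [0,0,0]
  ],
  "gripper": [0,0]
}}

```text
clock: 27.3
tcp_pos: [525.2, -66.8, 63.9]
ee_rot: [0.02, 1.568, -0.056]
force: [-2.2, -0.0, 10.8]
width: 48.9
```

Call:
{"fn": "step_arm", "kwargs": {
  "dp": [
    [0,0,0],
    [0,0,0],
    [0,0,0],
    [0,0,0]
  ],
  "delta_rot": [
    [0,0,0],
    [0,0,0],
    [0,0,0],
    [0,0,0]
  ],
  "gripper": [50,70,72,72]
}}

```text
clock: 27.63
tcp_pos: [525.9, -67.0, 64.4]
ee_rot: [-0.072, 1.566, -0.148]
force: [0.5, -0.2, 0.2]
width: 61.8
```

Call:
{"fn": "step_arm", "kwargs": {
  "dp": [
    [-0.03,0,0],
    [-0.038,0,0],
    [-0.036,0,0],
    [-0.02,0.022,-0.006],
    [-0.002,0.037,-0.011]
  ],
  "delta_rot": [
    [0,0,0],
    [0,0,0],
    [0,0,0],
    [0,0,0],
    [0,0,0]
  ],
  "gripper": [72,72,72,72,72]
}}

```text
clock: 28.05
tcp_pos: [515.5, -11.3, 193.2]
ee_rot: [-0.138, 1.567, -0.221]
force: [1.3, 0.5, -0.2]
width: 61.6
```

```bash
python3 -c "
from h import *
plan([(439.5,280,180)],-.08)"
```

```text
t 28.05 tcp [515.5 -11.3 193.2] w 61.6 F [ 1.3  0.5 -0.2] jaw -0.084 tilt 0.0034 rotvec [-0.004  0.003  0.   ] j6 -0.16
(439.5, 280, 180) goal-frame mm [ 13.2 284.3 -99.1] now-frame [  12.8  283.9 -100.2] n>= 7.0
```

Call:
{"fn": "step_arm", "kwargs": {
  "dp": [
    [0,0.037,-0.013],
    [0,0.037,-0.013],
    [0,0.037,-0.013],
    [0,0.037,-0.013],
    [0,0.037,-0.013]
  ],
  "delta_rot": [
    [0,0,0],
    [0,0,0],
    [0,0,0],
    [0,0,0],
    [0,0,0]
  ],
  "gripper": [72,72,72,72,72]
}}

```text
clock: 28.47
tcp_pos: [468.7, 183.4, 197.5]
ee_rot: [-0.001, 1.553, -0.094]
force: [1.3, 0.2, 0.2]
width: 61.4
```

```bash
python3 -c "
from h import *
plan([(439.5,280,170)],-.08)"
```

```text
t 28.47 tcp [468.7 183.4 197.5] w 61.4 F [1.3 0.2 0.2] jaw -0.093 tilt 0.0174 rotvec [-0.013  0.017  0.   ] j6 0.25
(439.5, 280, 170) goal-frame mm [ 27.5  94.  -36.8] now-frame [ 26.8  93.5 -38.5] n>= 3.0
```

Call:
{"fn": "step_arm", "kwargs": {
  "dp": [
    [0.005,0.034,-0.013],
    [0.005,0.028,-0.011],
    [0.005,0.018,-0.008],
    [0.002,0.004,-0.002],
    [0,0,0]
  ],
  "delta_rot": [
    [-0.012,0.015,0],
    [0,0,0],
    [0,0,0],
    [0,0,0],
    [0,0,0]
  ],
  "gripper": [72,72,72,72,72]
}}

```text
clock: 28.88
tcp_pos: [437.3, 281.2, 180.8]
ee_rot: [0.569, 1.566, 0.499]
force: [0.2, -0.6, -0.5]
width: 61.6
```

```bash
python3 -c "
from h import *
plan([(439.5,280,120)],-.08)"
```

```text
t 28.88 tcp [437.3 281.2 180.8] w 61.6 F [ 0.2 -0.6 -0.5] jaw -0.07 tilt 0.0052 rotvec [ 0.01   0.004 -0.003] j6 0.43
(439.5, 280, 120) goal-frame mm [60.8 -1.   2.3] now-frame [60.8 -1.2  2. ] n>= 2.0
```

Call:
{"fn": "step_arm", "kwargs": {
  "dp": [
    [0.02,-0.001,0.002],
    [0.022,0,0],
    [0.01,0,0],
    [0,0,0]
  ],
  "delta_rot": [
    [0.009,0.004,-0.003],
    [0,0,0],
    [0,0,0],
    [0,0,0]
  ],
  "gripper": [72,72,72,72]
}}

```text
clock: 29.22
tcp_pos: [442.5, 277.9, 129.1]
ee_rot: [0.092, 1.565, 0.012]
force: [-0.1, 0.3, -0.5]
width: 61.5
```

```bash
python3 -c "
from h import *
plan([(439.5,280,61)],-.08)"
```

```text
t 29.22 tcp [442.5 277.9 129.1] w 61.5 F [-0.1  0.3 -0.5] jaw -0.08 tilt 0.0062 rotvec [-0.     0.006 -0.001] j6 0.43
(439.5, 280, 61) goal-frame mm [68.1  1.8 -3.1] now-frame [68.1  1.8 -3.6] n>= 2.0
```

Call:
{"fn": "step_arm", "kwargs": {
  "dp": [
    [0.014,0.002,-0.003],
    [0.012,0,0],
    [0,0,0]
  ],
  "delta_rot": [
    [0,0.006,0],
    [0,0,0],
    [0,0,0]
  ],
  "gripper": [72,72,72]
}}

```text
clock: 29.47
tcp_pos: [442.5, 277.1, 103.8]
ee_rot: [0.244, 1.568, 0.16]
force: [0.2, 1.4, 0.3]
width: 61.5
```

```bash
python3 -c "
from h import *
plan([(439.5,280,61)],-.08)"
```

```text
t 29.47 tcp [442.5 277.1 103.8] w 61.5 F [0.2 1.4 0.3] jaw -0.084 tilt 0.0023 rotvec [-0.004  0.002 -0.001] j6 0.43
(439.5, 280, 61) goal-frame mm [42.8  2.6 -3.2] now-frame [42.8  2.6 -3.3] n>= 2.0
```

Call:
{"fn": "step_arm", "kwargs": {
  "dp": [
    [0.017,0.003,-0.004],
    [0.016,0,-0.001],
    [0.004,0,0],
    [0,0,0]
  ],
  "delta_rot": [
    [-0.003,0.002,0],
    [0,0,0],
    [0,0,0],
    [0,0,0]
  ],
  "gripper": [72,72,72,72]
}}

```text
clock: 29.8
tcp_pos: [442.6, 278.4, 69.8]
ee_rot: [0.387, 1.563, 0.301]
force: [-0.3, -0.2, -0.1]
width: 61.4
```

```bash
python3 -c "
from h import *
plan([(439.5,280,61)],-.08)"
```

```text
t 29.8 tcp [442.6 278.4  69.8] w 61.4 F [-0.3 -0.2 -0.1] jaw -0.086 tilt 0.0074 rotvec [-0.006  0.007 -0.003] j6 0.43
(439.5, 280, 61) goal-frame mm [ 8.8  1.3 -3.2] now-frame [ 8.8  1.3 -3.3] n>= 1.0
```

Call:
{"fn": "step_arm", "kwargs": {
  "dp": [
    [0.005,0.001,-0.003],
    [0.002,0,0],
    [0,0,0],
    [0,0,0],
    [0,0,0]
  ],
  "delta_rot": [
    [-0.004,0.007,-0.003],
    [0,0,0],
    [0,0,0],
    [0,0,0],
    [0,0,0]
  ],
  "gripper": [72,72,0,0,0]
}}

```text
clock: 30.22
tcp_pos: [441.9, 279.6, 65.7]
ee_rot: [0.366, 1.567, 0.283]
force: [0.9, 0.1, -1.7]
width: 45.9
```

Call:
{"fn": "step_arm", "kwargs": {
  "dp": [
    [0,0,0],
    [0,0,0],
    [0,0,0]
  ],
  "delta_rot": [
    [0,0,0],
    [0,0,0],
    [0,0,0]
  ],
  "gripper": [0,0,0]
}}

```text
clock: 30.47
tcp_pos: [441.9, 279.7, 66.0]
ee_rot: [0.356, 1.566, 0.274]
force: [0.9, -0.2, -1.4]
width: 45.9
```

```bash
python3 -c "
from h import *
plan([(439.5,280,110),(529,14,110)],-.08)"
```

```text
t 30.47 tcp [441.9 279.7  66. ] w 45.9 F [ 0.9 -0.2 -1.4] jaw -0.082 tilt 0.0044 rotvec [-0.002  0.004 -0.002] j6 0.43
(439.5, 280, 110) goal-frame mm [-44.    0.1  -2.4] now-frame [-44.    0.2  -2.2] n>= 2.0
(529, 14, 110) goal-frame mm [   0.  -258.   110.5] now-frame [ 1.000e-01 -2.577e+02  1.111e+02] n>= 7.0
```

Call:
{"fn": "step_arm", "kwargs": {
  "dp": [
    [-0.02,0,0],
    [-0.03,-0.01,0.004],
    [-0.006,-0.026,0.011],
    [0,-0.034,0.0145],
    [0,-0.034,0.0145]
  ],
  "delta_rot": [
    [0,0.004,-0.002],
    [0,0,0],
    [0,0,0],
    [0,0,0],
    [0,0,0]
  ],
  "gripper": [0,0,0,0,0]
}}

```text
clock: 30.88
tcp_pos: [475.2, 175.2, 123.3]
ee_rot: [-2.861, 1.568, -2.931]
force: [1.0, -0.2, -1.8]
width: 45.8
```

```bash
python3 -c "
from h import *
plan([(529,14,110)],-.08)"
```

```text
t 30.88 tcp [475.2 175.2 123.3] w 45.8 F [ 1.  -0.2 -1.8] jaw -0.07 tilt 0.0025 rotvec [ 0.01  -0.002  0.001] j6 0.2
(529, 14, 110) goal-frame mm [  13.3 -156.4   66.5] now-frame [  13.3 -157.    65. ] n>= 4.0
```

Call:
{"fn": "step_arm", "kwargs": {
  "dp": [
    [0.001,-0.034,0.0145],
    [0.002,-0.034,0.0145],
    [0.002,-0.033,0.014],
    [0.002,-0.025,0.011],
    [0.003,-0.01,0.004]
  ],
  "delta_rot": [
    [0.009,-0.002,0],
    [0,0,0],
    [0,0,0],
    [0,0,0],
    [0,0,0]
  ],
  "gripper": [0,0,0,0,0]
}}

```text
clock: 31.3
tcp_pos: [527.4, 24.9, 115.0]
ee_rot: [-0.253, 1.563, -0.334]
force: [0.2, 0.5, -2.5]
width: 46.3
```

```bash
python3 -c "
from h import *
plan([(529,14,67)],-.08)"
```

```text
t 31.3 tcp [527.4  24.9 115. ] w 46.3 F [ 0.2  0.5 -2.5] jaw -0.081 tilt 0.0078 rotvec [-0.001  0.008  0.002] j6 -0.08
(529, 14, 67) goal-frame mm [ 48.  -10.7   2.4] now-frame [ 48.1 -10.6   2.1] n>= 2.0
```

Call:
{"fn": "step_arm", "kwargs": {
  "dp": [
    [0.012,-0.004,0.001],
    [0.015,0,0],
    [0.008,0,0],
    [0,0,0]
  ],
  "delta_rot": [
    [0,0.008,0.002],
    [0,0,0],
    [0,0,0],
    [0,0,0]
  ],
  "gripper": [0,0,0,0]
}}

```text
clock: 31.63
tcp_pos: [528.3, 18.8, 76.8]
ee_rot: [2.698, 1.568, 2.612]
force: [0.5, -0.1, -2.1]
width: 46.3
```

```bash
python3 -c "
from h import *
plan([(529,14,67)],-.08)"
```

```text
t 31.63 tcp [528.3  18.8  76.8] w 46.3 F [ 0.5 -0.1 -2.1] jaw -0.086 tilt 0.0023 rotvec [-0.006 -0.002 -0.001] j6 -0.09
(529, 14, 67) goal-frame mm [ 9.8 -4.8  1.1] now-frame [ 9.8 -4.8  1.1] n>= 1.0
```

Call:
{"fn": "step_arm", "kwargs": {
  "dp": [
    [0.004,-0.005,0.001],
    [0.003,0,0],
    [0,0,0]
  ],
  "delta_rot": [
    [-0.005,-0.002,0],
    [0,0,0],
    [0,0,0]
  ],
  "gripper": [0,0,0]
}}

```text
clock: 31.88
tcp_pos: [526.8, 16.5, 68.1]
ee_rot: [2.72, 1.566, 2.644]
force: [-1.3, -0.7, -2.4]
width: 46.0
```

```bash
python3 -c "
from h import *
plan([(529,14,67)],-.08)"
```

```text
t 31.88 tcp [526.8  16.5  68.1] w 46.0 F [-1.3 -0.7 -2.4] jaw -0.076 tilt 0.0048 rotvec [ 0.004 -0.004 -0.002] j6 -0.11
(529, 14, 67) goal-frame mm [ 1.1 -2.3  2.4] now-frame [ 1.1 -2.3  2.4] n>= 1.0
```

Call:
{"fn": "step_arm", "kwargs": {
  "dp": [
    [0.0005,-0.0025,0.0025],
    [0.001,0,0]
  ],
  "delta_rot": [
    [0.003,-0.004,-0.002],
    [0,0,0]
  ],
  "gripper": [0,0]
}}

```text
clock: 32.05
tcp_pos: [529.3, 14.6, 66.9]
ee_rot: [-0.355, 1.57, -0.433]
force: [0.9, -0.1, -1.9]
width: 45.8
```

Call:
{"fn": "step_arm", "kwargs": {
  "dp": [
    [0.001,0,0]
  ],
  "delta_rot": [
    [0,0,0]
  ],
  "gripper": [0]
}}

```text
clock: 32.13
tcp_pos: [529.4, 14.8, 66.3]
ee_rot: [-0.266, 1.57, -0.343]
force: [-2.9, -0.2, 5.9]
width: 46.2
```

Contact; release and go for the flux bottle.

Call:
{"fn": "step_arm", "kwargs": {
  "dp": [
    [0,0,0],
    [0,0,0],
    [0,0,0],
    [0,0,0]
  ],
  "delta_rot": [
    [0,0,0],
    [0,0,0],
    [0,0,0],
    [0,0,0]
  ],
  "gripper": [50,70,72,72]
}}

```text
clock: 32.47
tcp_pos: [530.7, 14.8, 67.8]
ee_rot: [-0.123, 1.566, -0.2]
force: [-0.3, 1.0, 0.5]
width: 61.6
```

Call:
{"fn": "step_arm", "kwargs": {
  "dp": [
    [-0.03,0,0],
    [-0.038,0,0],
    [-0.036,0,0],
    [-0.02,0.018,-0.014],
    [-0.002,0.03,-0.024]
  ],
  "delta_rot": [
    [0,0,0],
    [0,0,0],
    [0,0,0],
    [0,0,0],
    [0,0,0]
  ],
  "gripper": [72,72,72,72,72]
}}

```text
clock: 32.88
tcp_pos: [501.4, 61.8, 197.8]
ee_rot: [-0.129, 1.562, -0.214]
force: [0.7, 0.5, -0.8]
width: 61.8
```

```bash
python3 -c "
from h import *
plan([(354,281,180)],-.08)"
```

```text
t 32.88 tcp [501.4  61.8 197.8] w 61.8 F [ 0.7  0.5 -0.8] jaw -0.085 tilt 0.0085 rotvec [-0.005  0.008  0.001] j6 -0.01
(354, 281, 180) goal-frame mm [  17.8  206.7 -164.5] now-frame [  16.1  205.9 -165.6] n>= 6.0
```

Call:
{"fn": "step_arm", "kwargs": {
  "dp": [
    [0,0.031,-0.025],
    [0,0.031,-0.025],
    [0,0.031,-0.025],
    [0,0.031,-0.025],
    [0,0.03,-0.024]
  ],
  "delta_rot": [
    [-0.005,0.008,0],
    [0,0,0],
    [0,0,0],
    [0,0,0],
    [0,0,0]
  ],
  "gripper": [72,72,72,72,72]
}}

```text
clock: 33.3
tcp_pos: [391.2, 229.7, 202.2]
ee_rot: [0.113, 1.554, 0.024]
force: [0.6, -0.2, 0.7]
width: 61.6
```

```bash
python3 -c "
from h import *
plan([(354,281,170)],-.08)"
```

```text
t 33.3 tcp [391.2 229.7 202.2] w 61.6 F [ 0.6 -0.2  0.7] jaw -0.089 tilt 0.0168 rotvec [-0.009  0.017 -0.002] j6 0.38
(354, 281, 170) goal-frame mm [ 32.2  48.1 -41.1] now-frame [ 31.6  47.7 -42.1] n>= 2.0
```

Call:
{"fn": "step_arm", "kwargs": {
  "dp": [
    [0.01,0.026,-0.022],
    [0.01,0.012,-0.01],
    [0.006,0.002,-0.002],
    [0,0,0]
  ],
  "delta_rot": [
    [-0.007,0.016,-0.002],
    [0,0,0],
    [0,0,0],
    [0,0,0]
  ],
  "gripper": [72,72,72,72]
}}

```text
clock: 33.63
tcp_pos: [354.5, 279.4, 177.1]
ee_rot: [0.774, 1.567, 0.702]
force: [0.3, 0.2, 0.5]
width: 61.5
```

```bash
python3 -c "
from h import *
plan([(354,281,120)],-.08)"
```

```text
t 33.63 tcp [354.5 279.4 177.1] w 61.5 F [0.3 0.2 0.5] jaw -0.072 tilt 0.0041 rotvec [ 0.008  0.003 -0.003] j6 0.49
(354, 281, 120) goal-frame mm [57.1  1.5 -0.6] now-frame [57.1  1.4 -0.7] n>= 2.0
```

Call:
{"fn": "step_arm", "kwargs": {
  "dp": [
    [0.02,0.001,-0.001],
    [0.022,0,0],
    [0.01,0,0],
    [0,0,0]
  ],
  "delta_rot": [
    [0.007,0.003,-0.003],
    [0,0,0],
    [0,0,0],
    [0,0,0]
  ],
  "gripper": [72,72,72,72]
}}

```text
clock: 33.97
tcp_pos: [358.8, 279.5, 125.5]
ee_rot: [0.314, 1.563, 0.234]
force: [-0.7, 0.5, 0.1]
width: 61.4
```

```bash
python3 -c "
from h import *
plan([(354,281,58)],-.08)"
```

```text
t 33.97 tcp [358.8 279.5 125.5] w 61.4 F [-0.7  0.5  0.1] jaw -0.08 tilt 0.0082 rotvec [-0.     0.008 -0.003] j6 0.5
(354, 281, 58) goal-frame mm [67.5  1.1 -4.9] now-frame [67.5  0.9 -5.4] n>= 2.0
```

Call:
{"fn": "step_arm", "kwargs": {
  "dp": [
    [0.012,0.001,-0.005],
    [0.012,0,0],
    [0,0,0]
  ],
  "delta_rot": [
    [0,0.008,-0.003],
    [0,0,0],
    [0,0,0]
  ],
  "gripper": [72,72,72]
}}

```text
clock: 34.22
tcp_pos: [358.3, 279.1, 102.3]
ee_rot: [0.213, 1.567, 0.128]
force: [0.2, 0.4, -0.2]
width: 61.6
```

```bash
python3 -c "
from h import *
plan([(354,281,58)],-.08)"
```

```text
t 34.22 tcp [358.3 279.1 102.3] w 61.6 F [ 0.2  0.4 -0.2] jaw -0.085 tilt 0.0036 rotvec [-0.005  0.003 -0.001] j6 0.5
(354, 281, 58) goal-frame mm [44.3  1.5 -4.5] now-frame [44.3  1.5 -4.6] n>= 2.0
```

Call:
{"fn": "step_arm", "kwargs": {
  "dp": [
    [0.017,0.002,-0.006],
    [0.016,0,-0.001],
    [0.005,0,0],
    [0,0,0]
  ],
  "delta_rot": [
    [-0.004,0.003,0],
    [0,0,0],
    [0,0,0],
    [0,0,0]
  ],
  "gripper": [72,72,72,72]
}}

```text
clock: 34.55
tcp_pos: [357.9, 281.0, 66.9]
ee_rot: [0.491, 1.561, 0.405]
force: [-0.5, 0.8, -0.9]
width: 61.4
```

```bash
python3 -c "
from h import *
plan([(354,281,58)],-.08)"
```

```text
t 34.55 tcp [357.9 281.   66.9] w 61.4 F [-0.5  0.8 -0.9] jaw -0.086 tilt 0.0097 rotvec [-0.006  0.009 -0.005] j6 0.51
(354, 281, 58) goal-frame mm [ 8.9 -0.3 -3.9] now-frame [ 8.9 -0.4 -3.9] n>= 1.0
```

Call:
{"fn": "step_arm", "kwargs": {
  "dp": [
    [0.006,0,-0.004],
    [0.003,0,0],
    [0,0,0],
    [0,0,0],
    [0,0,0]
  ],
  "delta_rot": [
    [-0.004,0.009,-0.005],
    [0,0,0],
    [0,0,0],
    [0,0,0],
    [0,0,0]
  ],
  "gripper": [72,72,0,0,0]
}}

```text
clock: 34.97
tcp_pos: [356.0, 281.5, 60.2]
ee_rot: [0.446, 1.568, 0.362]
force: [0.6, -0.2, -1.6]
width: 43.1
```

Call:
{"fn": "step_arm", "kwargs": {
  "dp": [
    [0,0,0],
    [0,0,0],
    [0,0,0]
  ],
  "delta_rot": [
    [0,0,0],
    [0,0,0],
    [0,0,0]
  ],
  "gripper": [0,0,0]
}}

```text
clock: 35.22
tcp_pos: [356.3, 281.7, 60.7]
ee_rot: [0.437, 1.567, 0.355]
force: [-0.2, 0.4, -2.0]
width: 42.8
```

```bash
python3 -c "
from h import *
plan([(354,281,110),(536.5,90.4,110)],-.08)"
```

```text
t 35.22 tcp [356.3 281.7  60.7] w 42.8 F [-0.2  0.4 -2. ] jaw -0.083 tilt 0.0042 rotvec [-0.003  0.004 -0.002] j6 0.51
(354, 281, 110) goal-frame mm [-49.3  -0.9  -2.3] now-frame [-49.3  -0.8  -2.1] n>= 2.0
(536.5, 90.4, 110) goal-frame mm [   0.  -175.4  197.1] now-frame [   0.4 -174.9  197.6] n>= 5.0
```

Call:
{"fn": "step_arm", "kwargs": {
  "dp": [
    [-0.02,0,0],
    [-0.03,-0.005,0.006],
    [-0.006,-0.018,0.02],
    [0,-0.024,0.027],
    [0,-0.024,0.027]
  ],
  "delta_rot": [
    [0,0.004,-0.002],
    [0,0,0],
    [0,0,0],
    [0,0,0],
    [0,0,0]
  ],
  "gripper": [0,0,0,0,0]
}}

```text
clock: 35.63
tcp_pos: [425.3, 205.3, 117.8]
ee_rot: [-2.735, 1.562, -2.806]
force: [0.5, 0.1, -2.5]
width: 43.0
```

```bash
python3 -c "
from h import *
plan([(536.5,91.3,110)],-.08)"
```

```text
t 35.63 tcp [425.3 205.3 117.8] w 43.0 F [ 0.5  0.1 -2.5] jaw -0.071 tilt 0.0089 rotvec [ 0.009 -0.008  0.004] j6 0.29
(536.5, 91.3, 110) goal-frame mm [   7.8 -104.8  119.9] now-frame [   7.2 -105.8  119. ] n>= 3.0
```

Call:
{"fn": "step_arm", "kwargs": {
  "dp": [
    [0,-0.024,0.027],
    [0,-0.024,0.027],
    [0.001,-0.022,0.025],
    [0.002,-0.014,0.017],
    [0.002,-0.005,0.006]
  ],
  "delta_rot": [
    [0.008,-0.008,0.004],
    [0,0,0],
    [0,0,0],
    [0,0,0],
    [0,0,0]
  ],
  "gripper": [0,0,0,0,0]
}}

```text
clock: 36.05
tcp_pos: [529.3, 100.1, 114.1]
ee_rot: [0.052, 1.562, -0.03]
force: [0.5, 0.9, -1.4]
width: 43.0
```

```bash
python3 -c "
from h import *
plan([(536.5,91.3,61.7)],-.08)"
```

```text
t 36.05 tcp [529.3 100.1 114.1] w 43.0 F [ 0.5  0.9 -1.4] jaw -0.082 tilt 0.0091 rotvec [-0.002  0.009 -0.   ] j6 0.06
(536.5, 91.3, 61.7) goal-frame mm [52.4 -8.2  7.9] now-frame [52.5 -8.2  7.5] n>= 2.0
```

Call:
{"fn": "step_arm", "kwargs": {
  "dp": [
    [0.012,-0.005,0.004],
    [0.015,0,0],
    [0.008,0,0],
    [0,0,0]
  ],
  "delta_rot": [
    [0,0.009,0],
    [0,0,0],
    [0,0,0],
    [0,0,0]
  ],
  "gripper": [0,0,0,0]
}}

```text
clock: 36.38
tcp_pos: [534.2, 92.9, 77.5]
ee_rot: [1.113, 1.57, 1.026]
force: [-0.7, -0.1, -2.0]
width: 42.9
```

```bash
python3 -c "
from h import *
plan([(536.5,91.3,61.7)],-.08)"
```

```text
t 36.38 tcp [534.2  92.9  77.5] w 42.9 F [-0.7 -0.1 -2. ] jaw -0.087 tilt 0.0009 rotvec [-0.007  0.    -0.001] j6 0.05
(536.5, 91.3, 61.7) goal-frame mm [15.8 -1.4  2.4] now-frame [15.8 -1.4  2.4] n>= 1.0
```

Call:
{"fn": "step_arm", "kwargs": {
  "dp": [
    [0.007,-0.001,0.002],
    [0.005,0,0],
    [0,0,0]
  ],
  "delta_rot": [
    [-0.006,0,0],
    [0,0,0],
    [0,0,0]
  ],
  "gripper": [0,0,0]
}}

```text
clock: 36.63
tcp_pos: [534.0, 93.5, 64.5]
ee_rot: [2.77, 1.568, 2.693]
force: [0.4, 0.3, -0.9]
width: 43.1
```

```bash
python3 -c "
from h import *
plan([(536.5,91.3,61.7)],-.08)"
```

```text
t 36.63 tcp [534.   93.5  64.5] w 43.1 F [ 0.4  0.3 -0.9] jaw -0.078 tilt 0.0027 rotvec [ 0.002 -0.002 -0.001] j6 0.04
(536.5, 91.3, 61.7) goal-frame mm [ 2.8 -2.   2.7] now-frame [ 2.8 -2.   2.7] n>= 1.0
```

Call:
{"fn": "step_arm", "kwargs": {
  "dp": [
    [0.0015,-0.0025,0.0025],
    [0.001,0,0]
  ],
  "delta_rot": [
    [0.002,-0.002,0],
    [0,0,0]
  ],
  "gripper": [0,0]
}}

```text
clock: 36.8
tcp_pos: [536.1, 91.5, 62.2]
ee_rot: [1.783, 1.57, 1.704]
force: [0.4, -0.2, -1.9]
width: 42.8
```

Call:
{"fn": "step_arm", "kwargs": {
  "dp": [
    [0.001,0,0]
  ],
  "delta_rot": [
    [0,0,0]
  ],
  "gripper": [0]
}}

```text
clock: 36.88
tcp_pos: [536.2, 91.7, 61.4]
ee_rot: [1.389, 1.57, 1.311]
force: [0.1, -0.3, -2.0]
width: 43.1
```

Call:
{"fn": "step_arm", "kwargs": {
  "dp": [
    [0.001,0,0]
  ],
  "delta_rot": [
    [0,0,0]
  ],
  "gripper": [0]
}}

```text
clock: 36.97
tcp_pos: [536.4, 91.7, 60.9]
ee_rot: [0.957, 1.569, 0.879]
force: [-2.3, 0.4, 8.5]
width: 43.0
```

Call:
{"fn": "step_arm", "kwargs": {
  "dp": [
    [0.001,0,0]
  ],
  "delta_rot": [
    [0,0,0]
  ],
  "gripper": [0]
}}

```text
clock: 37.05
tcp_pos: [536.4, 91.8, 60.9]
ee_rot: [0.799, 1.569, 0.722]
force: [-3.0, 0.1, 9.3]
width: 42.9
```

Contact. I'll release, go up and move away towards the mat side to look.

Call:
{"fn": "step_arm", "kwargs": {
  "dp": [
    [0,0,0],
    [0,0,0],
    [0,0,0],
    [0,0,0]
  ],
  "delta_rot": [
    [0,0,0],
    [0,0,0],
    [0,0,0],
    [0,0,0]
  ],
  "gripper": [50,70,72,72]
}}

```text
clock: 37.38
tcp_pos: [537.7, 91.8, 62.5]
ee_rot: [0.251, 1.566, 0.174]
force: [-0.5, -0.6, 0.3]
width: 61.8
```

Call:
{"fn": "step_arm", "kwargs": {
  "dp": [
    [-0.03,0,0],
    [-0.038,0,0],
    [-0.036,0,0],
    [-0.02,0.02,-0.015],
    [-0.002,0.03,-0.02]
  ],
  "delta_rot": [
    [0,0,0],
    [0,0,0],
    [0,0,0],
    [0,0,0],
    [0,0,0]
  ],
  "gripper": [72,72,72,72,72]
}}

```text
clock: 37.8
tcp_pos: [509.9, 140.8, 191.2]
ee_rot: [0.173, 1.567, 0.087]
force: [0.4, 0.5, 0.1]
width: 61.6
```

Call:
{"fn": "step_arm", "kwargs": {
  "dp": [
    [0,0.032,-0.02],
    [0,0.032,-0.02],
    [0,0.032,-0.02],
    [0,0.03,-0.02],
    [0,0.02,-0.01]
  ],
  "delta_rot": [
    [0,0,0],
    [0,0,0],
    [0,0,0],
    [0,0,0],
    [0,0,0]
  ],
  "gripper": [72,72,72,72,72]
}}

```text
clock: 38.22
tcp_pos: [431.9, 300.1, 195.5]
ee_rot: [0.314, 1.555, 0.222]
force: [0.2, -0.6, -0.1]
width: 61.6
```

Call:
{"fn": "step_arm", "kwargs": {
  "dp": [
    [0,0.006,0],
    [0,0,0],
    [0,0,0]
  ],
  "delta_rot": [
    [0,0,0],
    [0,0,0],
    [0,0,0]
  ],
  "gripper": [72,72,72]
}}

```text
clock: 38.47
tcp_pos: [429.9, 310.3, 195.9]
ee_rot: [0.349, 1.555, 0.266]
force: [-0.3, -0.3, 0.7]
width: 61.4
```

```bash
python3 - <<'E'
from h import *
p,d=snap('top','t9');np.save('top0.npy.new.npy',d)
s=open('m0.py').read().replace('p=np.load("top0p.npy"); d=np.load("top0.npy")','p=cv2.imread("pics/t9.png")[:,:,::-1].copy(); d=np.load("top0.npy.new.npy")').replace('("yel",(302,227),52)','("yel",(449,289),52)').split('m=comp((hsv[:,:,1]<60)')
exec(s[0]); exec("m=comp((abs(C[:,:,2]-40)<6),(461,238)); ys,xs=np.nonzero(m);print('spool',plane('top',xs.mean(),ys.mean(),40))")
snap('side','s9'); plan([(1,1,1)],-.08)
E
```

```text
bench z 1.1827428327763982
flux 126 112.99263218162116 circ [532.7  91.2 112. ] mean [532.7  91.1 112. ] 274.5714416503906 261.5428466796875 6.444907188415527 12.963893769801349
jar 418 109.22137094308516 circ [526.6  14.6 108. ] mean [526.7  14.4 108. ] 312.69232177734375 265.3846130371094 11.55650806427002 23.33440517191686
can 224 112.89173043666574 circ [523.2 -67.7 112. ] mean [523.2 -67.6 112. ] 353.60760498046875 267.98101806640625 8.396297454833984 16.889104075815485
yel 360 52.13544062289884 ((482.69842529296875, -273.35394287109375), (38.92486572265625, 45.57288360595703), 78.68766021728516) [ 482.56345 -273.64627]
blue 352 52.314200412630385 ((592.52587890625, -40.24732208251953), (44.652137756347656, 38.24226760864258), 1.1561503410339355) [593.21454  -40.113316]
spool [[ 592.29430584 -303.02502906   40.        ]]
t 38.57 tcp [430.5 309.5 195.8] w 61.5 F [0.7 0.4 1. ] jaw -0.085 tilt 0.0163 rotvec [-0.005  0.015 -0.006] j6 0.5
(1, 1, 1) goal-frame mm [ 194.8 -341.8 -403.5] now-frame [ 186.7 -345.  -404.6] n>= 11.0
```

View pics/t9.png

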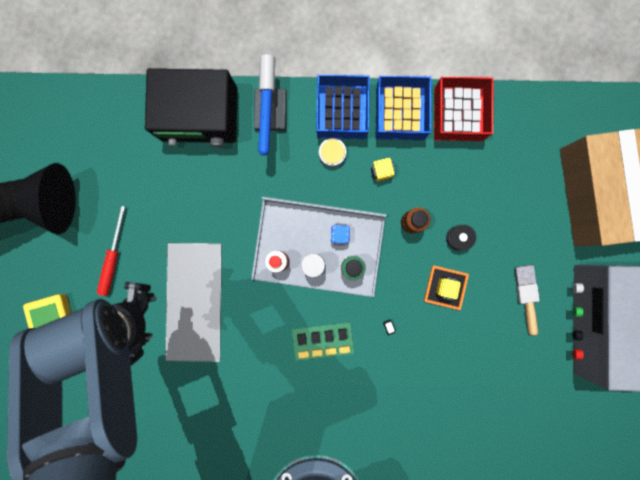

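View pics/s9.png

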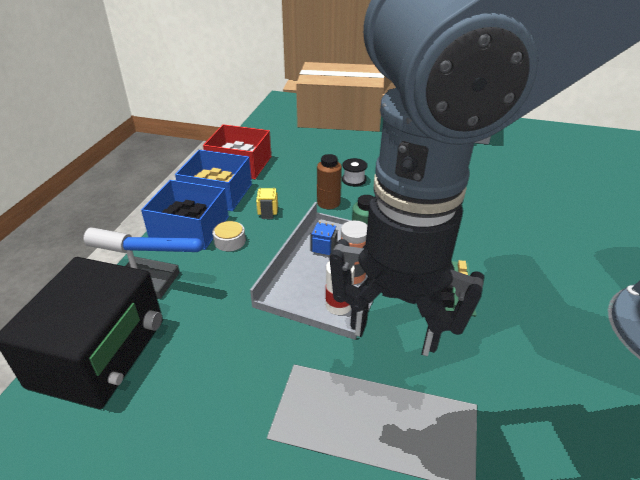

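All three containers stand upright in the caddy again, each within about 2.5 mm of its start: flux at (275,261), jar at (313,265), can at (353,268). The transformer lies at (450,289) in the tray, and the gripper is clear over the mat.

```bash
python3 -c "
from plant import env
print(env.job_done())"
```

```text
the job is handed in; nothing more can be done
None
```

The job is done and handed in at about 38.6 s of the 144 s allowed; `job_done` gives no verdict. I moved the flux bottle, tip jar and solvent can upright onto the mat. Then I set the yellow-taped transformer in the orange tray and put each container back in its own place in the caddy.

The last top-view check, taken just before handing in, showed:

| Item | Measured | Limit |
|---|---|---|
| Flux bottle from its start | about 2.2 mm | 15 mm |
| Tip jar from its start | about 1.7 mm | 15 mm |
| Solvent can from its start | about 1.1 mm | 15 mm |
| Yellow transformer from tray centre | about 2 mm | 13 mm |
| Blue transformer and solder spool from their starts | under 0.5 mm | 15 and 20 mm |

- **Upright and clear:** the transformer's top was at its expected height, so it lies flat. The containers' cap heights were unchanged, and the gripper was clear of everything.
- **Accuracy:** the camera calibration is only good to about 2 mm, and it disagreed with the tool position by 1–3 mm. Both are well inside the limits.
- **Contact force:** the highest force I read was about 29 N, when the flux bottle touched down on the mat. No check failed.

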